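Make up two game kits on the birch ledge

ROBOT

A 6-joint arm with a two-finger parallel gripper is mounted at the origin on the work surface. World frame = base frame: x ahead of the robot, y to its left, z up, the work surface at z = 0. Lengths are in mm, angles in rad, forces in N, time in s.
With the tool pointing down it reaches from about 400 to 925 mm from the base axis. Payload 3.4 kg.
Tool frame: the origin (TCP) lies on the centre line of the jaws, within the pads' length; the fingertips stand ahead of it and the grasp point (between the pads) lies 6 mm ahead of it (robot.nose_length is the z of the fingertips in the tool frame, in mm); z points along the fingers, x is the direction in which the jaws open and shut, and the axes are right-handed (so a half turn about z gives the same grasp; the last joint's range is limited). The gripper opens to 85 mm and grips with 20 to 120 N. Pads are 22 mm wide; open, the fingers measure 114 mm over their backs; the gripper's body (76 mm by 85 mm) begins 54 mm behind the grasp point. The pads swing forward as they close: fully open they stand 13 mm farther back than shut.
Start: joints at [1.042, 0.307, 1.506, -0, 1.328, -0.073], TCP at [253.127, 516.292, 222.605] pointing down, gripper open.
Joint ranges: [-3.12, 3.12], [-1.05, 2.28], [0.14, 2.33], [-1.42, 4.57], [0.1, 2.73], [-2.68, 2.68]. Speed limits (rad/s): [2.57, 2.57, 3.14, 3.14, 3.14, 3.14].

INTERFACE

Orientations are given as [roll, pitch, yaw] about the fixed x, y, z axes, in that order (R = Rz(yaw) Ry(pitch) Rx(roll)).
In Python, from plant import robot, vision, workorder gives the robot as it stands.
- The arm moves only by the shell command python3 -m creep 'ROWS'. ROWS is JSON, a list of rows, each an object with "grip": the opening, from 0 (shut) to 1 (fully open); "translation": the shift along the tool's x, y, z in mm, a list of three; "angular": the turn, a rotation vector about the tool's x, y, z in degrees, a list of three. In form: [{"grip": grip, "translation": [tx, ty, tz], "angular": [wx, wy, wz]}, ...]. A call has 1 to 20 rows; each row is the pose to reach, as a shift and turn from the pose commanded when the call began, along the tool's axes at that moment; what a row does not reach only later rows make up. A row lasts 1/10 s, in which the tool goes at most 50 mm and 8.59 degrees, less where a joint would pass 70% of its speed; a pose out of reach is approached as far as the arm can. A call with a gripper value outside its range is refused whole. The fingers move at their own pace and stop on an object; the grip force is fixed at half the most. Time passes only in rows, so rows that repeat a pose let the fingers close. It gives the time, the measured TCP pose, the force and the opening at its end, in the units of the state.
- robot.sense(): the state, without advancing time (a new reading comes with each control period).
- vision.snapshot(name): name is "side" or "top"; returns the picture (480x640x3 uint8, red, green, blue); there is no depth.
- vision.camera_info(name): a dict with "fx", "fy", "cx", "cy" (pixels), "extrinsics" (4x4, takes a point from world to camera coordinates). Camera axes: x right, y down, z forward; pixel columns grow to the right and rows downward; lengths in mm; the calibration is good to about 2 mm. A picture is of the moment at which its call begins. camera_info takes no time and is no camera call.
- workorder.close_job(): hands the job in, once; it reports no verdict.
The state is a dict: "time_s": time; "joint_pos": joint angles; "joint_velocities": joint speeds; "joint_efforts": joint torques, N m; "eef_pos": TCP position; "tool_rot": TCP orientation; "contact_force": force on the tool from outside, world axes, zero at the start; "moment": the same for the moment, N m; "grip_width": finger opening in mm.
Only numpy, scipy, OpenCV 4.12 (cv2) and the standard library are available. Lean on these libraries where they do the work, as an engineer would, in place of code of your own. Each camera call takes 0.05 s, during which the arm holds its last target.

TASK

Make up two game kits. In the three-well birch tray stand the aluminium tube upright in the middle of the well next to the brass knob, put the small die in the middle of the centre well, and stand the wooden house upright in the middle of the far well; in the white ring dish lay the wooden counter flat in the middle and set the big die centred on top of it. Leave the spring clip and the eight-sided die where they are.

Things in the scene. Friction and masses are not known exactly. Their poses are not given: they have to be found in the camera images.
- big_die_center (a point): Centre of the big die: ivory plastic cube with black pips, 30 mm edge, loose, lying flat on the ledge. Axes square to its faces, z up.
- small_die_center (a point): Centre of the small die: ivory plastic cube with black pips, 18 mm edge, loose, lying flat on the ledge. Axes square to its faces, z up.
- house_center (a point): Centre, half-way up (18 mm above its foot), of the loose house-shaped plain wooden game piece, standing upright: 36 mm high in all, two upright side walls 24 mm high and 24 mm apart along its x, above them a pitched roof whose ridge runs along its y; gable to gable 18 mm along y. z up.
- tube_center (a point): Centre, half-way up (31 mm above its foot), of the loose silver aluminium cylinder with a ribbed twist cap: 28 mm across, 62 mm high, standing upright, cap on top. The cap is fast. z is its axis, up.
- counter_center (a point): Centre of the loose round dark wooden counter (a flat game disc): 44 mm across, 14 mm thick, lying flat; centre 7 mm above its underside. z is its axis, up.
- tray: Fixed birch tray, 178 x 68 x 10 mm high: three open wells in a row along its x, each 54 (x) by 60 mm. Origin mid-underside, below the centre well; well centres at x = +58 (knob end), 0, -58 mm, y = 0. Floors 4 mm above the underside; walls and partitions 4 mm thick, tops 6 mm above the floors. Brass knob, 20 mm across, top 20 mm high, on a tab past the +x end at x = +101 mm.
- dish: Fixed shallow round white ceramic ring dish, 118 mm across the rim, 10 mm high; origin at the centre of its underside. Flat inner floor 100 mm across, 4 mm above the underside; rim wall 4 mm thick. z up.
- clip_center (a point): Bystander: centre of the body of the loose dark steel spring clip, 40 mm wide, 12 mm high (wire handles to 16 mm high, reaching 32 mm from the centre along its +x), lying between the tray and the dish. Leave alone.
- octa_die_center (a point): Bystander: centre of the loose green eight-sided die, about 28 mm across and 18 mm high, lying between the stock and the two kit holders. Leave alone.

How it is judged:
By the outcome, as a careful person would: the job done as asked, in the order asked, and still so for the second after the job is handed in, with the robot touching nothing.
It also fails if it takes over 106 s, if anything falls off the work surface, if the arm or the gripper's body presses on something with over 40 N, if the wrist force passes 120 N, or if a joint passes its speed limit or range.

## Working session

There is one attempt and no reset: what is moved stays moved. The work goes in short steps, Python scripts to look and compute and a shell command to move; the robot and the scene stay as the last step left them, time stands still between calls to the robot, and variables do not carry over. Pictures are saved under pics/ and viewed, and the job is handed in when it is done.

```bash
ls; mkdir -p pics
python3 - <<'E'
from plant import robot, vision, workorder
import cv2
print(robot.sense(), robot.nose_length)
for n in ("top","side"):
    i=vision.camera_info(n); print(n,i)
    cv2.imwrite(f"pics/{n}0.png",vision.snapshot(n)[:,:,::-1])
E
```

```text
pics
{'time_s': 0.0, 'joint_pos': array([ 1.04152395e+00,  3.07566752e-01,  1.50768130e+00,  4.54028357e-05,
        1.32840129e+00, -7.35011545e-02]), 'joint_velocities': array([-0.00126445,  0.00068377, -0.00090672,  0.00061987,  0.00034407,
        0.00044122]), 'joint_efforts': array([ 2.93896483e-04, -4.57566404e+01, -2.51912838e+01, -1.08093454e-04,
        1.34804656e-02, -8.80237280e-06]), 'eef_pos': array([252.73196574, 515.67793138, 221.68165822]), 'tool_rot': array([-3.14139769e+00,  2.04789711e-03,  1.11501436e+00]), 'contact_force': array([-0.13063225, -0.36325624,  0.60985215]), 'moment': array([-0.01060678,  0.01763358,  0.01130369]), 'grip_width': 85.38211919523097} 25.0
top {'fx': 466.99614984725787, 'fy': 466.99614984725787, 'cx': 321.14735970742964, 'cy': 235.0924482351468, 'extrinsics': array([[-2.50248887e-02, -9.99426769e-01, -2.28010463e-02,
         2.33071827e+01],
       [-9.83952402e-01,  2.86553349e-02, -1.76115140e-01,
         5.57406050e+02],
       [ 1.76667557e-01,  1.80278825e-02, -9.84105467e-01,
         6.86315208e+02],
       [ 0.00000000e+00,  0.00000000e+00,  0.00000000e+00,
         1.00000000e+00]])}
side {'fx': 454.63162235840093, 'fy': 454.63162235840093, 'cx': 315.37662427762166, 'cy': 236.59392596658975, 'extrinsics': array([[ 9.07388183e-01, -4.20140546e-01,  1.13404887e-02,
        -5.00788347e+02],
       [-3.09267427e-01, -6.85717725e-01, -6.58896699e-01,
         2.03260782e+02],
       [ 2.84605593e-01,  5.94367835e-01, -7.52147946e-01,
         5.57609061e+02],
       [ 0.00000000e+00,  0.00000000e+00,  0.00000000e+00,
         1.00000000e+00]])}
```

View pics/top0.png

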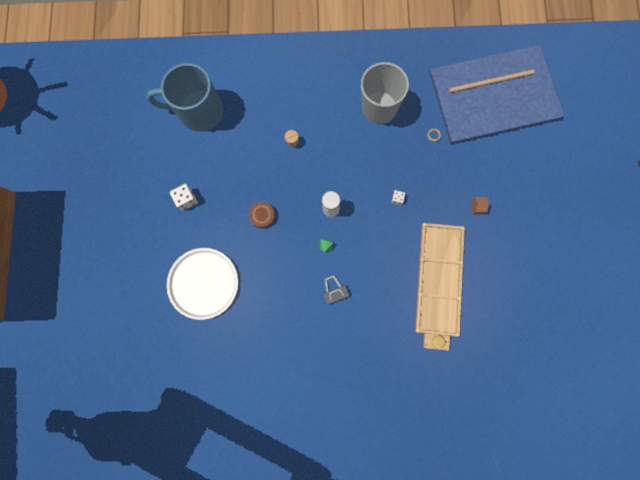

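View pics/side0.png

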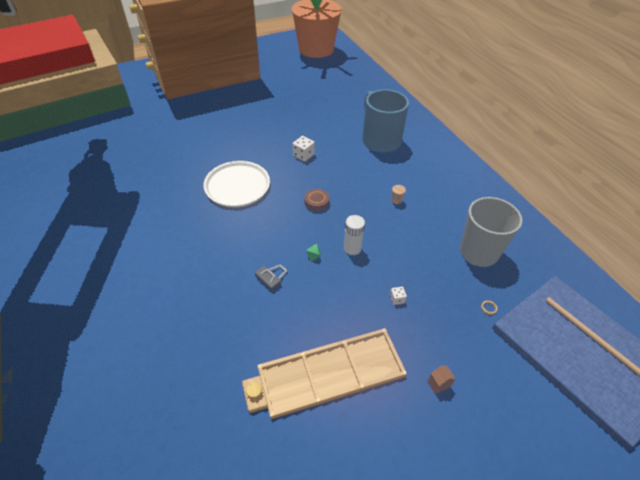

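Run:
```python
import cv2,numpy as np
t=cv2.imread('pics/top0.png');s=cv2.imread('pics/side0.png')
def z(im,x,y,r=25):
    return cv2.resize(im[y-r:y+r,x-r:x+r],(260,260),interpolation=cv2.INTER_CUBIC)
a=np.hstack([z(t,480,205),z(t,292,138),z(t,398,197)])
b=np.hstack([z(s,441,380),z(s,398,195),z(s,398,296)])
cv2.imwrite('pics/z0.png',np.vstack([a,b]))
a=np.hstack([z(t,183,197),z(t,262,215),z(t,331,205)])
b=np.hstack([z(s,304,149),z(s,317,200),z(s,354,235)])
cv2.imwrite('pics/z1.png',np.vstack([a,b]))
```

```text
(no output)
```

View pics/z0.png

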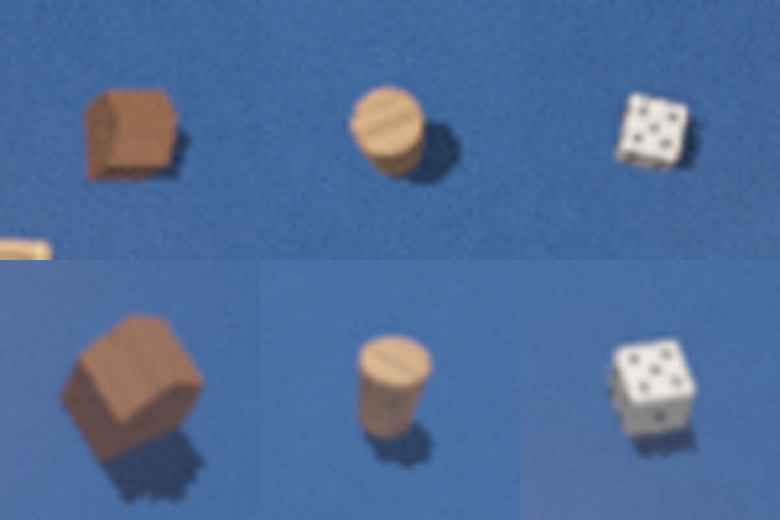

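View pics/z1.png

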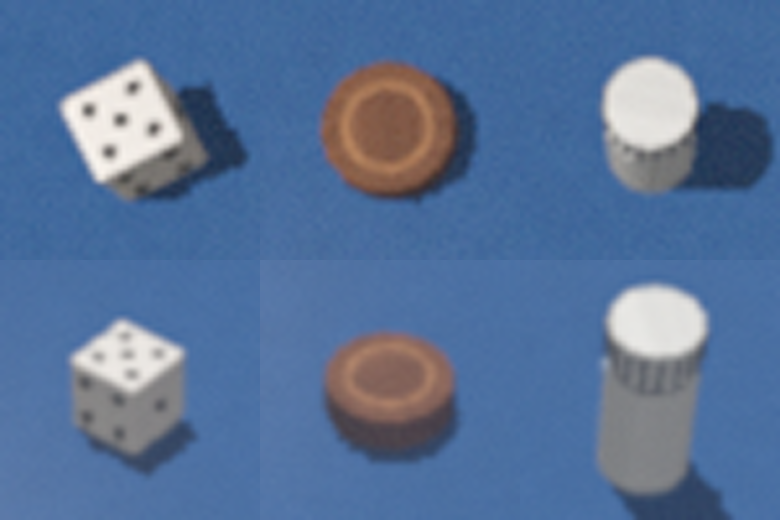

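Run:
```python
import cv2,numpy as np
t=cv2.imread('pics/top0.png');s=cv2.imread('pics/side0.png')
def z(im,x,y,r=16):
    o=cv2.resize(im[y-r:y+r,x-r:x+r],(400,400),interpolation=cv2.INTER_CUBIC)
    return cv2.convertScaleAbs(o,alpha=1.6)
cv2.imwrite('pics/z2.png',np.hstack([z(t,480,205),z(s,441,380)]))
```

```text
(no output)
```

View pics/z2.png

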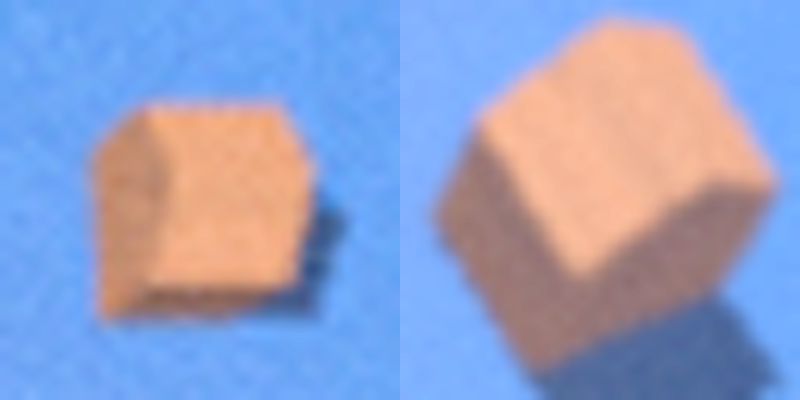

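```bash
cat > h.py <<'E'
import numpy as np,cv2
from plant import robot,vision,workorder
def cam(n):
    i=vision.camera_info(n);E=i['extrinsics'];R=E[:3,:3];t=E[:3,3]
    return i,R,t,-R.T@t
def ray(n,uv,z=0.):
    i,R,t,C=cam(n)
    d=R.T@np.array([(uv[0]-i['cx'])/i['fx'],(uv[1]-i['cy'])/i['fy'],1])
    return C+d*(z-C[2])/d[2]
def tri(a,b):
    A=np.zeros((3,3));v=np.zeros(3)
    for n,uv in (('top',a),('side',b)):
        i,R,t,C=cam(n)
        d=R.T@np.array([(uv[0]-i['cx'])/i['fx'],(uv[1]-i['cy'])/i['fy'],1]);d/=np.linalg.norm(d)
        P=np.eye(3)-np.outer(d,d);A+=P;v+=P@C
    return np.linalg.solve(A,v)
def proj(n,p):
    i,R,t,C=cam(n);q=R@np.asarray(p,float)+t
    return np.array([q[0]/q[2]*i['fx']+i['cx'],q[1]/q[2]*i['fy']+i['cy']])
E
python3 - <<'E'
from h import *
np.set_printoptions(precision=1,suppress=True)
print(cam('top')[3],cam('side')[3])
T=lambda x,y:(464+x/12.5-.5,189+y/12.5-.5)
S=lambda x,y:(425+(x-400)/12.5-.5,364+y/12.5-.5)
for p in [(100,320),(300,290),(235,318),(95,160),(150,105),(285,105),(315,165),(150,285)]:
    print('T',p,ray('top',T(*p),0),ray('top',T(*p),24),ray('top',T(*p),36))
for p in [(530,375),(437,215),(715,295),(775,185),(580,275),(480,120),(610,20),(690,30)]:
    print('S',p,ray('side',S(*p),0),ray('side',S(*p),24),ray('side',S(*p),36))
t=cv2.imread('pics/top0.png');s=cv2.imread('pics/side0.png')
def z(im,x,y,r=14):
    o=cv2.resize(im[y-r:y+r,x-r:x+r],(390,390),interpolation=cv2.INTER_NEAREST)
    o=o[:,:,2].astype(float); lo,hi=np.percentile(o,2),np.percentile(o,99.5)
    return np.clip((o-60)*255/(hi-60),0,255).astype('uint8')
cv2.imwrite('pics/z3.png',np.hstack([z(t,480,205),z(s,441,380)]))
E
```

```text
[427.8  -5.1 774.1] [ 358.6 -402.4  559. ]
T (100, 320) [ 595.3 -245.1   -0. ] [ 590.1 -237.7   24. ] [ 587.5 -234.    36. ]
T (300, 290) [ 598.6 -272.2    0. ] [ 593.3 -264.    24. ] [ 590.7 -259.8   36. ]
T (235, 318) [ 595.  -263.2    0. ] [ 589.9 -255.2   24. ] [ 587.3 -251.2   36. ]
T (95, 160) [ 617.5 -246.3    0. ] [ 611.6 -238.8   24. ] [ 608.7 -235.    36. ]
T (150, 105) [ 624.9 -254.3    0. ] [ 618.8 -246.6   24. ] [ 615.8 -242.7   36. ]
T (285, 105) [ 624.4 -272.5    0. ] [ 618.3 -264.2   24. ] [ 615.2 -260.    36. ]
T (315, 165) [ 615.9 -275.8    0. ] [ 610.1 -267.4   24. ] [ 607.1 -263.2   36. ]
T (150, 285) [ 599.9 -252.2    0. ] [ 594.6 -244.6   24. ] [ 591.9 -240.7   36. ]
S (530, 375) [ 596.9 -260.9    0. ] [ 586.7 -267.    24. ] [ 581.6 -270.    36. ]
S (437, 215) [ 597.9 -242.9    0. ] [ 587.7 -249.8   24. ] [ 582.5 -253.2   36. ]
S (715, 295) [ 618.9 -261.8    0. ] [ 607.7 -267.9   24. ] [ 602.1 -270.9   36. ]
S (775, 185) [ 631.5 -254.8    0. ] [ 619.8 -261.1   24. ] [ 614.  -264.3   36. ]
S (580, 275) [ 607.6 -254.3    0. ] [ 596.9 -260.7   24. ] [ 591.6 -263.9   36. ]
S (480, 120) [ 607.8 -236.2    0. ] [ 597.1 -243.3   24. ] [ 591.8 -246.9   36. ]
S (610, 20) [ 626.7 -232.6    0. ] [ 615.1 -239.9   24. ] [ 609.4 -243.5   36. ]
S (690, 30) [ 633.7 -237.     0. ] [ 621.9 -244.1   24. ] [ 616.  -247.7   36. ]
```

View pics/z3.png

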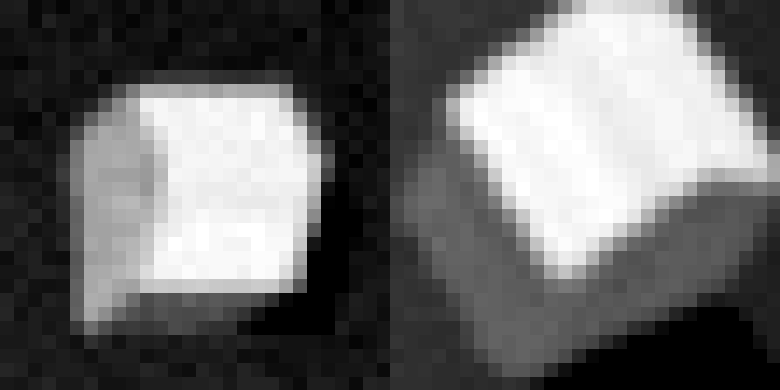

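```bash
cat > loc.py <<'E'
from h import *
np.set_printoptions(precision=1,suppress=True)
def cnt(n,im,box,mask):
    x,y,w,h=box; m=np.zeros(mask.shape,np.uint8); m[y:y+h,x:x+w]=mask[y:y+h,x:x+w].astype(np.uint8)
    cs=cv2.findContours(m,cv2.RETR_EXTERNAL,cv2.CHAIN_APPROX_NONE)[0]
    return max(cs,key=cv2.contourArea)
def cen(c):
    M=cv2.moments(c);return np.array([M['m10'],M['m01']])/M['m00']
def lift(n,c,z): return np.array([ray(n,p,z)[:2] for p in c[:,0,:].astype(float)],np.float32)
E
python3 - <<'E'
from loc import *
for n,f in (('top','pics/top0.png'),('side','pics/side0.png')):
    im=cv2.imread(f); hsv=cv2.cvtColor(im,cv2.COLOR_BGR2HSV);b,g,r=[im[:,:,k].astype(int) for k in range(3)]
    B=dict(top=dict(big=(165,178,40,40),small=(385,185,25,25),tube=(315,185,35,35),counter=(240,195,45,40),tray=(405,215,70,115),dish=(155,240,95,90),knob=(425,332,30,20),octa=(315,235,22,20)),
      side=dict(big=(285,130,35,35),small=(385,280,25,28),tube=(338,210,32,50),counter=(298,180,40,36),tray=(240,325,175,95),dish=(195,155,85,60),knob=(245,378,20,22),octa=(303,240,20,22)))[n]
    notblue=(r>b*0.9)
    # tops
    white=(im.min(2)>0)
    for k,z,thr in (('big',30,190),('small',18,190),('tube',62,185),('dish',10,120)):
        x,y,w,h=B[k]
        m=(r>thr)&(g>thr*0.9)&(b>thr*0.6)
        c=cnt(n,im,B[k],m); P=lift(n,c,z); 
        print(n,k,'px',cen(c),'xy',cen(P.reshape(-1,1,2)),cv2.minAreaRect(P))
    m=(r>b)&(r>60); c=cnt(n,im,B['counter'],m);P=lift(n,c,14)
    print(n,'counter all',cen(c),cen(P.reshape(-1,1,2)),cv2.minAreaRect(P))
    m=(r>b*1.1)&(r>100); c=cnt(n,im,B['tray'],m);P=lift(n,c,10)
    print(n,'tray',cv2.minAreaRect(P))
    x,y,w,h=B['knob'];m=(hsv[:,:,0]<32)&(hsv[:,:,0]>18)&(hsv[:,:,1]>130)&(r>120)
    try:
        c=cnt(n,im,B['knob'],m);print(n,'knob',ray(n,cen(c),18),cv2.contourArea(c))
    except Exception as e: print(e)
    m=(g>r*1.3)&(g>b*1.1); c=cnt(n,im,B['octa'],m);print(n,'octa',ray(n,cen(c),9))
E
```

```text
top big px [180.9 194.8] xy [635.9 239.1] ((635.922119140625, 239.15232849121094), (29.091108322143555, 29.340511322021484), 26.73965072631836)
top small px [398.3 196.2] xy [ 625.5 -121.1] ((625.4652709960938, -121.08517456054688), (17.201725006103516, 17.46772003173828), 75.91474914550781)
top tube px [330.6 199.7] xy [611.6  -8.2] ((611.2261352539062, -8.101633071899414), (25.951824188232422, 25.980051040649414), 44.03157424926758)
top dish px [201.8 283.3] xy [491.1 206.9] ((491.4903564453125, 207.5125732421875), (118.35924530029297, 117.2475814819336), 0.3916034400463104)
top counter all [261.5 214.4] [602.4 107.8] ((602.2477416992188, 107.75757598876953), (41.98445510864258, 42.97560119628906), 89.58710479736328)
top tray ((490.5051574707031, -182.8319854736328), (70.21704864501953, 174.64068603515625), 82.85039520263672)
max() iterable argument is empty
top octa [548.1   1.9   9. ]
side big px [303.2 142.1] xy [637.6 240.7] ((637.6090698242188, 240.89443969726562), (28.738744735717773, 29.904603958129883), 27.346906661987305)
side small px [398.4 292.2] xy [ 627.2 -119.8] ((627.2831420898438, -119.783447265625), (16.877492904663086, 17.058088302612305), 74.6116943359375)
side tube px [354.7 221.5] xy [613.2  -6.4] ((613.12548828125, -6.433933258056641), (25.72503662109375, 25.99663734436035), 80.9952621459961)
side dish px [236.3 183. ] xy [492.3 207.6] ((492.03875732421875, 208.0767059326172), (121.14899444580078, 120.61528778076172), 39.43035888671875)
side counter all [316.6 198.6] [603.3 106.6] ((602.950927734375, 105.79550170898438), (49.282989501953125, 39.78440856933594), 65.85639190673828)
side tray ((478.458251953125, -181.54855346679688), (72.13166046142578, 202.11619567871094), 82.83264923095703)
max() iterable argument is empty
side octa [550.    4.2   9. ]
```

Run:
```python
import cv2
t=cv2.imread('pics/top0.png');s=cv2.imread('pics/side0.png')
cv2.imwrite('pics/tt.png',cv2.resize(t[215:360,405:480],None,fx=4,fy=4,interpolation=cv2.INTER_CUBIC))
cv2.imwrite('pics/ts.png',cv2.resize(s[322:422,235:415],None,fx=4,fy=4,interpolation=cv2.INTER_CUBIC))
```

```text
(no output)
```

View pics/tt.png

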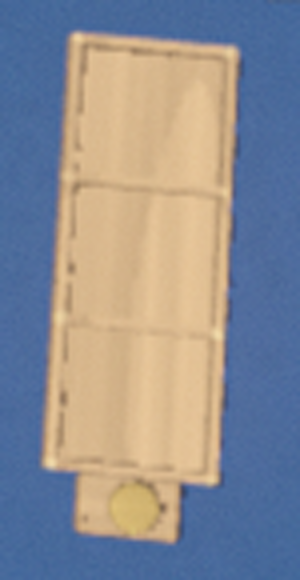

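View pics/ts.png

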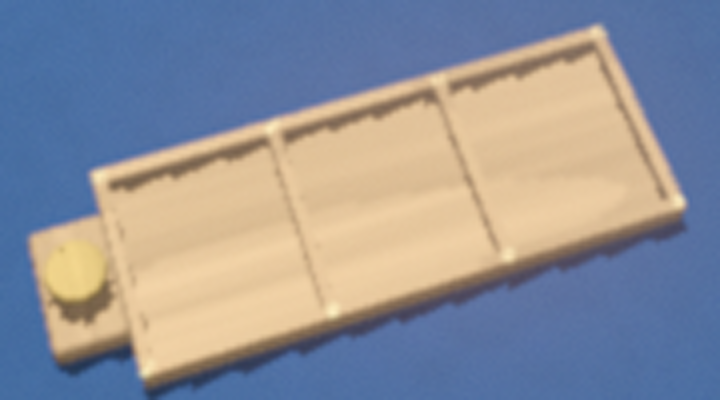

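Run:
```python
from loc import *
for n,o,cs,k in (('top',(405,215),[(72,35),(238,46),(217,484),(45,466)],(135,507)),('side',(235,322),[(600,30),(684,205),(147,378),(97,174)],(77,268))):
    P=np.array([ray(n,(o[0]+(x+.5)/4-.5,o[1]+(y+.5)/4-.5),10)[:2] for x,y in cs])
    c=P.mean(0); ax=(P[2]+P[3]-P[0]-P[1])/2; wy=(P[0]+P[3]-P[1]-P[2])/2
    K=ray(n,(o[0]+(k[0]+.5)/4-.5,o[1]+(k[1]+.5)/4-.5),20)[:2]
    print(n,P.tolist(),'c',c,'len',np.hypot(*ax),np.hypot(*wy),'yaw',np.degrees(np.arctan2(ax[1],ax[0])),np.degrees(np.arctan2(wy[1],wy[0])),'knob',K, np.hypot(*(K-c)),np.degrees(np.arctan2(*(K-c)[::-1])))
```

```text
top [[579.8319097286161, -160.15193617027566], [573.1574620385464, -228.2491207664438], [396.2029138074762, -206.00938852739796], [404.8721915759859, -138.35421844813644]] c [ 488.5 -183.2] len 177.32945883542726 68.30836645476143 yaw 172.86726232989383 83.55137915574505 knob [ 388.6 -170.8] 100.6995063860772 172.91610544642484
side [[581.939507588262, -159.87764775708612], [574.1557979496722, -225.46297989844365], [399.01624217955094, -205.12366699133895], [407.87601003510986, -137.98751762510835]] c [ 490.7 -182.1] len 175.8736039814446 66.88048481557846 yaw 173.10465232636676 82.85233245945145 knob [ 390.9 -169. ] 100.69749423635592 172.50294913762747
```

```bash
cat > d.py <<'E'
# usage: d.py x y z yawdeg [cx cy cz cyaw]: tool-frame delta from commanded (or measured) pose
import sys
from h import *
from scipy.spatial.transform import Rotation as Ro
a=list(map(float,sys.argv[1:])); s=robot.sense()
if len(a)>4: p=np.array(a[4:7]); R=Ro.from_euler('xyz',[180,0,a[7]],degrees=True)
else: p=s['eef_pos']; R=Ro.from_euler('xyz',s['tool_rot'])
T=Ro.from_euler('xyz',[180,0,a[3]],degrees=True)
print('trans',np.round(R.inv().apply(np.array(a[:3])-p),1),'rot',np.round((R.inv()*T).as_rotvec(degrees=True),2),'t',s['time_s'])
print('meas',np.round(s['eef_pos'],1),np.round(np.degrees(s['tool_rot']),2),'w',round(s['grip_width'],1),'F',np.round(s['contact_force'],1))
E
python3 d.py 612.4 -7.3 130 82.9 253.127 516.292 222.605 63.88;python3 d.py 612.4 -7.3 130 82.9
```

```text
trans [-311.9  553.1   92.6] rot [  0.     0.   -19.02] t 0.1
meas [252.8 515.7 221.8] [-1.7999e+02  1.1000e-01  6.3890e+01] w 85.2 F [-0.   0.7 -0.8]
trans [-311.2  553.1   92.3] rot [ -0.03   0.1  -19.01] t 0.1
meas [252.8 515.7 221.8] [-1.7999e+02  1.1000e-01  6.3890e+01] w 85.2 F [-0.   0.7 -0.8]
```

```bash
python3 -m creep '[{"grip":0.6,"translation":[-312,553,92],"angular":[0,0,-19]},{"grip":0.6,"translation":[-312,553,92],"angular":[0,0,-19]},{"grip":0.6,"translation":[-312,553,92],"angular":[0,0,-19]},{"grip":0.6,"translation":[-312,553,92],"angular":[0,0,-19]},{"grip":0.6,"translation":[-312,553,92],"angular":[0,0,-19]},{"grip":0.6,"translation":[-312,553,92],"angular":[0,0,-19]},{"grip":0.6,"translation":[-312,553,92],"angular":[0,0,-19]},{"grip":0.6,"translation":[-312,553,92],"angular":[0,0,-19]},{"grip":0.6,"translation":[-312,553,92],"angular":[0,0,-19]},{"grip":0.6,"translation":[-312,553,92],"angular":[0,0,-19]},{"grip":0.6,"translation":[-312,553,92],"angular":[0,0,-19]},{"grip":0.6,"translation":[-312,553,92],"angular":[0,0,-19]},{"grip":0.6,"translation":[-312,553,92],"angular":[0,0,-19]},{"grip":0.6,"translation":[-312,553,92],"angular":[0,0,-19]},{"grip":0.6,"translation":[-312,553,92],"angular":[0,0,-19]},{"grip":0.6,"translation":[-312,553,92],"angular":[0,0,-19]},{"grip":0.6,"translation":[-312,553,92],"angular":[0,0,-19]},{"grip":0.6,"translation":[-312,553,92],"angular":[0,0,-19]}]'; python3 d.py 612.4 -7.3 39 82.9
python3 - <<'E'
from h import *
for n in("top","side"):cv2.imwrite(f"pics/{n}1.png",vision.snapshot(n)[:,:,::-1])
E
```

```text
time_s: 1.9
eef_pos: [611.7, -5.9, 131.0]
tool_rot: [-3.142, -0.0, 1.448]
contact_force: [0.8, -0.5, -0.4]
grip_width: 51.2
trans [-1.3  0.9 92. ] rot [-0.   -0.    0.09] t 1.9
meas [611.7  -5.9 131. ] [-180.     -0.     82.99] w 51.2 F [ 0.8 -0.5 -0.4]
```

View pics/side1.png

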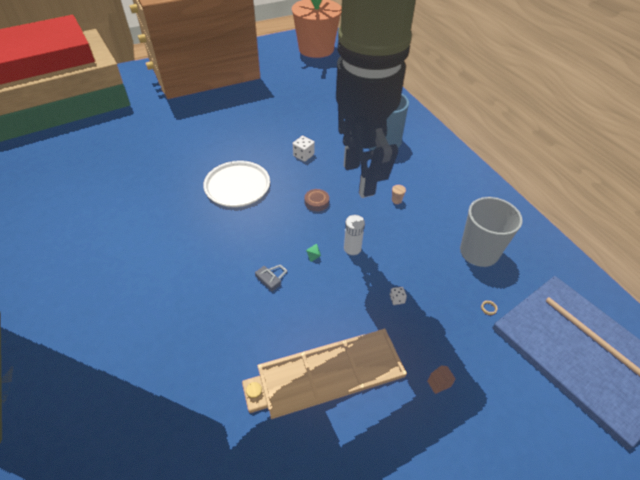

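```bash
python3 -m creep '[{"grip":0.6,"translation":[0,0,40],"angular":[0,0,0]},{"grip":0.6,"translation":[0,0,70],"angular":[0,0,0]},{"grip":0.6,"translation":[0,0,91],"angular":[0,0,0]},{"grip":0.6,"translation":[0,0,91],"angular":[0,0,0]},{"grip":0.6,"translation":[0,0,91],"angular":[0,0,0]},{"grip":0.6,"translation":[0,0,91],"angular":[0,0,0]}]'; python3 d.py 612.4 -7.3 39 82.9
```

```text
time_s: 2.6
eef_pos: [613.7, -7.2, 41.2]
tool_rot: [3.139, -0.0, 1.447]
contact_force: [-0.3, -0.1, 0.6]
grip_width: 51.0
trans [-0.3 -1.2  2.2] rot [ 0.16 -0.01  0.01] t 2.6
meas [613.7  -7.2  41.2] [ 1.7984e+02 -1.0000e-02  8.2910e+01] w 51.0 F [-0.3 -0.1  0.6]
```

```bash
python3 -m creep '[{"grip":0.1,"translation":[0,0,0],"angular":[0,0,0]},{"grip":0.1,"translation":[0,0,0],"angular":[0,0,0]},{"grip":0.1,"translation":[0,0,0],"angular":[0,0,0]},{"grip":0.1,"translation":[0,0,0],"angular":[0,0,0]},{"grip":0.1,"translation":[0,0,0],"angular":[0,0,0]},{"grip":0.1,"translation":[0,0,0],"angular":[0,0,0]},{"grip":0.1,"translation":[0,0,-20],"angular":[0,0,0]},{"grip":0.1,"translation":[0,0,-60],"angular":[0,0,0]},{"grip":0.1,"translation":[0,0,-60],"angular":[0,0,0]},{"grip":0.1,"translation":[0,0,-60],"angular":[0,0,0]},{"grip":0.1,"translation":[0,0,-60],"angular":[0,0,0]}]'; python3 d.py 432.1 -175.5 100 82.9 612.4 -7.3 100 82.9
python3 - <<'E'
from h import *
for n in("top","side"):cv2.imwrite(f"pics/{n}2.png",vision.snapshot(n)[:,:,::-1])
E
```

```text
time_s: 3.7
eef_pos: [611.4, -7.2, 98.9]
tool_rot: [-3.14, 0.0, 1.447]
contact_force: [-1.1, 0.5, -1.6]
grip_width: 25.2
trans [-189.2 -158.1   -0. ] rot [0. 0. 0.] t 3.7
meas [611.4  -7.2  98.9] [-1.7991e+02  1.0000e-02  8.2880e+01] w 25.2 F [-1.1  0.5 -1.6]
```

View pics/side2.png

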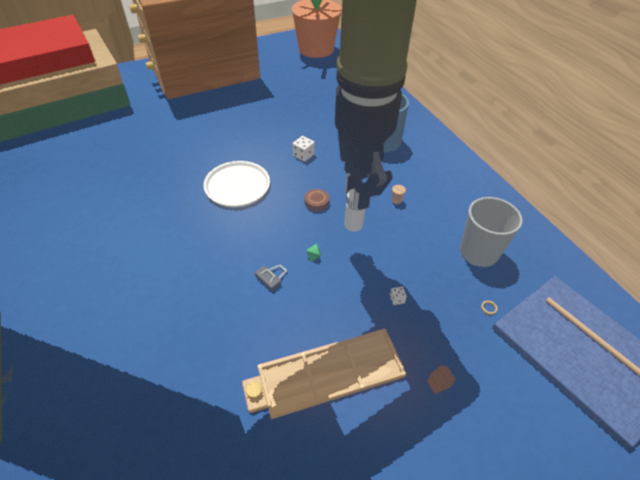

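```bash
python3 -m creep '[{"grip":0.1,"translation":[-19,-16,0],"angular":[0,0,0]},{"grip":0.1,"translation":[-51,-42,0],"angular":[0,0,0]},{"grip":0.1,"translation":[-84,-70,0],"angular":[0,0,0]},{"grip":0.1,"translation":[-117,-98,0],"angular":[0,0,0]},{"grip":0.1,"translation":[-150,-126,0],"angular":[0,0,0]},{"grip":0.1,"translation":[-175,-146,0],"angular":[0,0,0]},{"grip":0.1,"translation":[-189,-158,0],"angular":[0,0,0]},{"grip":0.1,"translation":[-189,-158,0],"angular":[0,0,0]},{"grip":0.1,"translation":[-189,-158,0],"angular":[0,0,0]},{"grip":0.1,"translation":[-189,-158,0],"angular":[0,0,0]},{"grip":0.1,"translation":[-189,-158,30],"angular":[0,0,0]},{"grip":0.1,"translation":[-189,-158,44],"angular":[0,0,0]},{"grip":0.1,"translation":[-189,-158,44],"angular":[0,0,0]},{"grip":0.1,"translation":[-189,-158,44],"angular":[0,0,0]},{"grip":0.1,"translation":[-189,-158,44],"angular":[0,0,0]}]'; python3 d.py 432.1 -175.5 44 82.9
python3 - <<'E'
from h import *
for n in("top","side"):cv2.imwrite(f"pics/{n}3.png",vision.snapshot(n)[:,:,::-1])
E
```

```text
time_s: 5.3
eef_pos: [433.3, -175.3, 56.2]
tool_rot: [3.14, 0.001, 1.448]
contact_force: [0.5, -0.5, -1.4]
grip_width: 25.0
trans [-0.4 -1.1 12.2] rot [0.09 0.03 0.04] t 5.3
meas [ 433.3 -175.3   56.2] [1.7991e+02 3.0000e-02 8.2940e+01] w 25.0 F [ 0.5 -0.5 -1.4]
```

Run:
```python
import cv2,numpy as np
t=cv2.imread('pics/top3.png');s=cv2.imread('pics/side3.png')
cv2.imwrite('pics/q3.png',np.hstack([cv2.resize(t[235:360,390:490],None,fx=4,fy=4),cv2.resize(s[322:447,235:335],None,fx=4,fy=4)]))
```

```text
(no output)
```

View pics/q3.png

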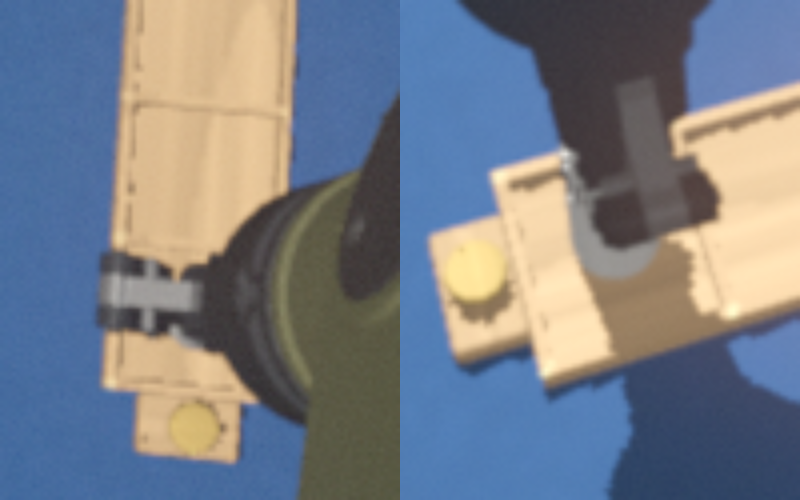

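```bash
python3 -m creep '[{"grip":0.1,"translation":[0,0,6],"angular":[0,0,0]},{"grip":0.1,"translation":[0,0,11],"angular":[0,0,0]},{"grip":0.1,"translation":[0,0,11.5],"angular":[0,0,0]},{"grip":0.1,"translation":[0,0,11.5],"angular":[0,0,0]},{"grip":0.1,"translation":[0,0,11.5],"angular":[0,0,0]}]'; python3 d.py 432.1 -175.5 44 82.9
```

```text
time_s: 5.9
eef_pos: [432.9, -175.5, 45.3]
tool_rot: [3.139, 0.0, 1.446]
contact_force: [-1.9, 1.6, 12.2]
grip_width: 25.1
trans [-0.1 -0.8  1.3] rot [ 0.12  0.02 -0.04] t 5.9
meas [ 432.9 -175.5   45.3] [1.7988e+02 2.0000e-02 8.2860e+01] w 25.1 F [-1.9  1.6 12.2]
```

```bash
python3 -m creep '[{"grip":0.4,"translation":[0,0,-0.5],"angular":[0,0,0]},{"grip":0.5,"translation":[0,0,-0.5],"angular":[0,0,0]},{"grip":0.5,"translation":[0,0,-0.5],"angular":[0,0,0]},{"grip":0.5,"translation":[0,0,-0.5],"angular":[0,0,0]},{"grip":0.5,"translation":[0,0,-20],"angular":[0,0,0]},{"grip":0.5,"translation":[0,0,-60],"angular":[0,0,0]},{"grip":0.5,"translation":[0,0,-90],"angular":[0,0,0]},{"grip":0.5,"translation":[0,0,-90],"angular":[0,0,0]},{"grip":0.5,"translation":[0,0,-90],"angular":[0,0,0]}]'; python3 d.py 626.4 -120.4 100 75 432.1 -175.5 134 82.9
```

```text
time_s: 6.8
eef_pos: [432.4, -175.4, 134.4]
tool_rot: [3.14, 0.001, 1.447]
contact_force: [-0.1, -0.5, -0.5]
grip_width: 42.8
trans [ 78.7 186.   34. ] rot [ 0.  -0.   7.9] t 6.8
meas [ 432.4 -175.4  134.4] [1.7992e+02 3.0000e-02 8.2880e+01] w 42.8 F [-0.1 -0.5 -0.5]
```

```bash
python3 -m creep '[{"grip":0.45,"translation":[8,19,0],"angular":[0,0,2]},{"grip":0.45,"translation":[24,56,10],"angular":[0,0,5]},{"grip":0.45,"translation":[44,104,20],"angular":[0,0,8]},{"grip":0.45,"translation":[64,151,34],"angular":[0,0,8]},{"grip":0.45,"translation":[74,175,34],"angular":[0,0,8]},{"grip":0.45,"translation":[79,186,34],"angular":[0,0,8]},{"grip":0.45,"translation":[79,186,34],"angular":[0,0,8]},{"grip":0.45,"translation":[79,186,34],"angular":[0,0,8]},{"grip":0.45,"translation":[79,186,34],"angular":[0,0,8]}]'; python3 d.py 626.4 -120.4 27 75
python3 - <<'E'
from h import *
for n in("top","side"):cv2.imwrite(f"pics/{n}4.png",vision.snapshot(n)[:,:,::-1])
E
```

```text
time_s: 7.7
eef_pos: [624.2, -120.3, 99.8]
tool_rot: [-3.139, 0.0, 1.306]
contact_force: [0.1, 0.1, -0.1]
grip_width: 38.3
trans [ 0.5  2.3 72.8] rot [-0.13  0.02 -0.16] t 7.7
meas [ 624.2 -120.3   99.8] [-1.7987e+02  2.0000e-02  7.4840e+01] w 38.3 F [ 0.1  0.1 -0.1]
```

Run:
```python
from loc import *
for n,box,zs in (('top',(405,270,70,60),66),('side',(255,300,70,100),66)):
    im=cv2.imread(f'pics/{n}4.png').astype(int);b,g,r=im[:,:,0],im[:,:,1],im[:,:,2]
    m=(b>165)&(r>165)&(abs(r-b)<40)
    c=cnt(n,im,box,m);P=lift(n,c,zs);print(n,cen(c),cen(P.reshape(-1,1,2)),cv2.minAreaRect(P))
t=cv2.imread('pics/top4.png');s=cv2.imread('pics/side4.png')
cv2.imwrite('pics/q4.png',np.hstack([cv2.resize(t[235:360,390:490],None,fx=4,fy=4),cv2.resize(s[300:425,235:335],None,fx=4,fy=4)]))
```

```text
Traceback (most recent call last):
  File "loc.py", line 6, in cnt
    return max(cs,key=cv2.contourArea)
ValueError: max() iterable argument is empty
```

View pics/side4.png

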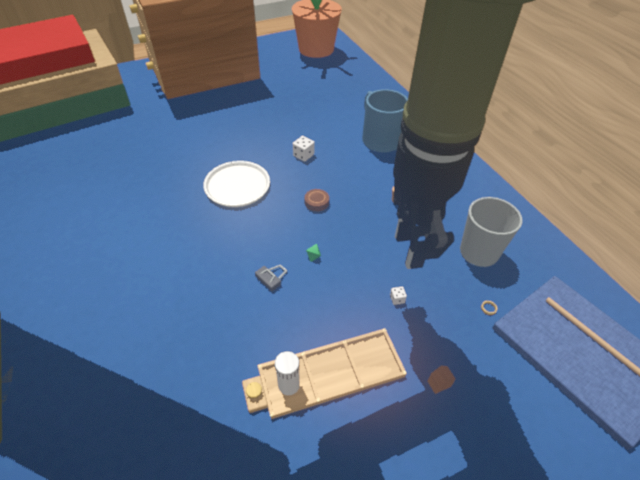

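```bash
python3 - <<'E'
from loc import *
im=cv2.imread('pics/side4.png').astype(int);b,g,r=im[:,:,0],im[:,:,1],im[:,:,2]
m=(b>165)&(r>165)&(abs(r-b)<40)
c=cnt('side',im,(265,335,45,70),m);P=lift('side',c,66);print(cen(c),cen(P.reshape(-1,1,2)),cv2.minAreaRect(P))
E
python3 -m creep '[{"grip":0.4,"translation":[0,0,30],"angular":[0,0,0]},{"grip":0.4,"translation":[0,0,60],"angular":[0,0,0]},{"grip":0.4,"translation":[0,0,72],"angular":[0,0,0]},{"grip":0.4,"translation":[0,0,72],"angular":[0,0,0]},{"grip":0.4,"translation":[0,0,72],"angular":[0,0,0]},{"grip":0.4,"translation":[0,0,72],"angular":[0,0,0]}]'; python3 d.py 626.4 -120.4 28 75
python3 - <<'E'
from h import *
cv2.imwrite(f"pics/side5.png",cv2.resize(vision.snapshot('side')[220:340,340:500,::-1],None,fx=4,fy=4))
E
```

```text
[286.4 362.2] [ 433.2 -174.6] ((431.7864990234375, -173.67222595214844), (27.341541290283203, 30.35788345336914), 65.48749542236328)
time_s: 8.4
eef_pos: [627.7, -120.4, 29.7]
tool_rot: [3.139, 0.0, 1.307]
contact_force: [-0.4, -0.5, 0.9]
grip_width: 34.0
trans [-0.4 -1.3  1.7] rot [ 0.17  0.   -0.12] t 8.4
meas [ 627.7 -120.4   29.7] [179.83   0.    74.88] w 34.0 F [-0.4 -0.5  0.9]
```

View pics/side5.png

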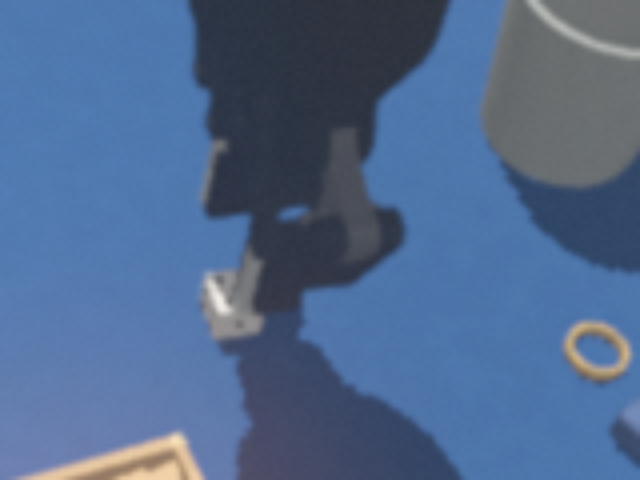

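```bash
python3 d.py 626.4 -120.4 28 75; python3 -m creep '[{"grip":0.05,"translation":[0,0,1],"angular":[0,0,0]},{"grip":0.05,"translation":[0,0,1],"angular":[0,0,0]},{"grip":0.05,"translation":[0,0,1],"angular":[0,0,0]},{"grip":0.05,"translation":[0,0,1],"angular":[0,0,0]},{"grip":0.05,"translation":[0,0,1],"angular":[0,0,0]},{"grip":0.05,"translation":[0,0,1],"angular":[0,0,0]}]'; python3 d.py 626.4 -120.4 28 75
```

```text
trans [-0.5 -1.3  1.8] rot [ 0.18 -0.   -0.12] t 8.45
meas [ 627.8 -120.3   29.8] [179.82  -0.    74.88] w 34.0 F [ 0.1  0.3 -0.1]
time_s: 9.05
eef_pos: [626.5, -119.9, 27.0]
tool_rot: [-3.142, 0.0, 1.307]
contact_force: [0.1, 0.2, -1.0]
grip_width: 4.4
trans [-0.5  0.  -1. ] rot [-0.    0.   -0.11] t 9.05
meas [ 626.5 -119.9   27. ] [-180.      0.     74.89] w 4.4 F [ 0.1  0.2 -1. ]
```

Run:
```python
from h import *
cv2.imwrite(f"pics/side6.png",cv2.resize(vision.snapshot('side')[220:340,340:500,::-1],None,fx=4,fy=4))
```

```text
(no output)
```

View pics/side6.png

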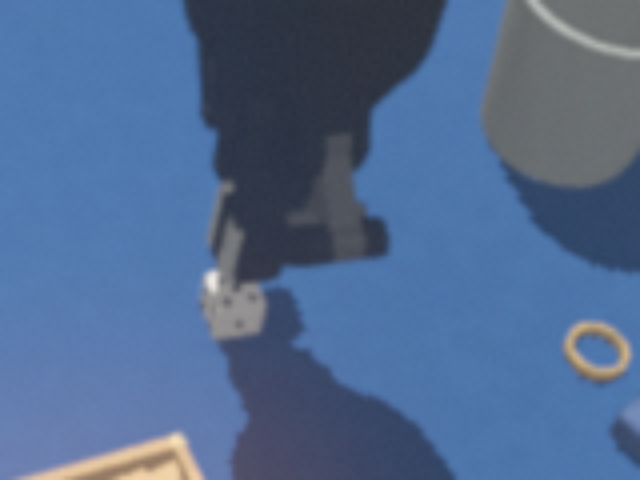

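Run:
```python
from h import *
for z in (0,2,9,18,21,27): print(z,(proj('side',(626.5,-120,z))-[340,220])*4,(proj('top',(626.5,-120,z))))
print(robot.nose_length)
cv2.imwrite(f"pics/top6.png",cv2.resize(vision.snapshot('top')[140:260,320:480,::-1],None,fx=4,fy=4))
```

```text
0 [224.68468824 317.54415413] [396.09403228 198.38372452]
2 [225.48006254 314.4998877 ] [396.25322044 198.08513594]
9 [228.29251948 303.73531023] [396.81665746 197.02829943]
18 [231.97537581 289.63931049] [397.55575435 195.6419784 ]
21 [233.22007272 284.87527798] [397.80587808 195.17282234]
27 [235.73562205 275.24710367] [398.31189266 194.22369286]
25.0
```

View pics/top6.png

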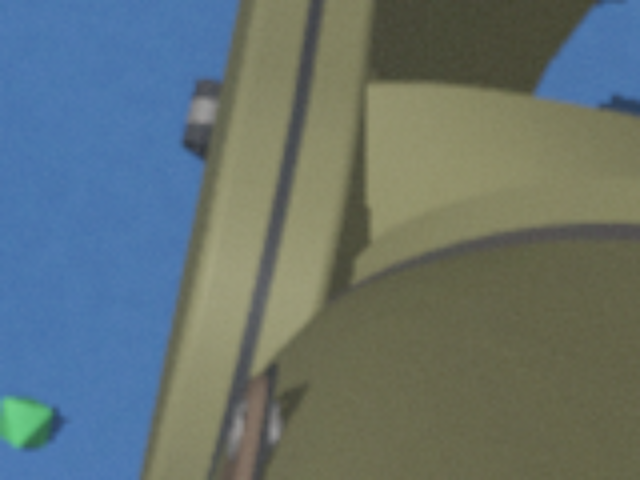

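```bash
python3 -m creep '[{"grip":0.4,"translation":[0,0,-4],"angular":[0,0,0]},{"grip":0.4,"translation":[0,0,-4],"angular":[0,0,0]},{"grip":0.4,"translation":[0,0,-4],"angular":[0,0,0]},{"grip":0.4,"translation":[0,0,-4],"angular":[0,0,0]},{"grip":0.4,"translation":[0,0,0],"angular":[0,0,0]},{"grip":0.4,"translation":[0,0,4],"angular":[0,0,0]},{"grip":0.4,"translation":[0,0,4],"angular":[0,0,0]}]'; python3 d.py 626.4 -120.4 28 75
python3 - <<'E'
from h import *
cv2.imwrite(f"pics/side7.png",cv2.resize(vision.snapshot('side')[220:340,340:500,::-1],None,fx=4,fy=4))
E
```

```text
time_s: 9.85
eef_pos: [625.8, -119.7, 22.1]
tool_rot: [-3.14, -0.0, 1.307]
contact_force: [-0.3, -0.1, 0.1]
grip_width: 34.1
trans [-0.5  0.8 -5.9] rot [-0.1  -0.   -0.12] t 9.85
meas [ 625.8 -119.7   22.1] [-179.9    -0.     74.88] w 34.1 F [-0.3 -0.1  0.1]
```

View pics/side7.png

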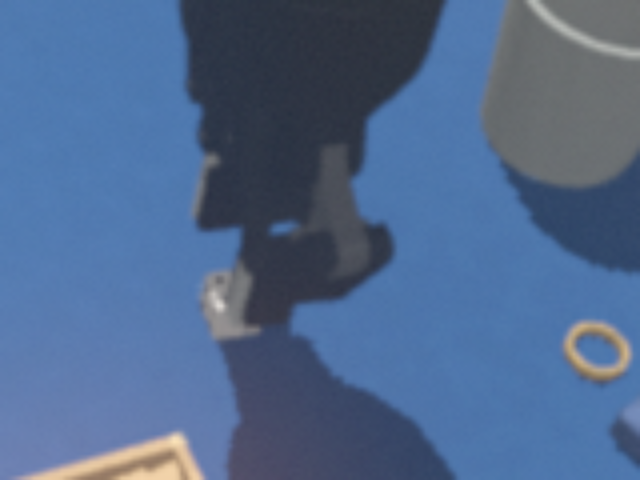

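Run:
```python
from h import *
c=np.array([626,-120.]);a=np.radians(74.9);jx=np.array([np.cos(a),np.sin(a)]);jy=np.array([np.sin(a),-np.cos(a)])
for z in (-3,5,12,20):
  for u in (-17,-31):
    print(z,u,[((proj('side',(*(c+u*jx+v*jy),z))-[340,220])*4).round() for v in (-11,11)])
```

```text
-3 -17 [array([206., 366.]), array([265., 358.])]
-3 -31 [array([217., 400.]), array([277., 391.])]
5 -17 [array([209., 354.]), array([269., 346.])]
5 -31 [array([220., 388.]), array([281., 379.])]
12 -17 [array([212., 343.]), array([272., 335.])]
12 -31 [array([223., 377.]), array([284., 368.])]
20 -17 [array([215., 331.]), array([276., 322.])]
20 -31 [array([227., 365.]), array([288., 356.])]
```

```bash
python3 -m creep '[{"grip":0.4,"translation":[0,0,3],"angular":[0,0,0]},{"grip":0.4,"translation":[0,0,5],"angular":[0,0,0]},{"grip":0.4,"translation":[0,0,5],"angular":[0,0,0]}]';  python3 -m creep '[{"grip":0.4,"translation":[0,0,2],"angular":[0,0,0]},{"grip":0.4,"translation":[0,0,3],"angular":[0,0,0]},{"grip":0.4,"translation":[0,0,3],"angular":[0,0,0]}]'
python3 - <<'E'
from h import *
cv2.imwrite(f"pics/side8.png",cv2.resize(vision.snapshot('side')[220:340,340:500,::-1],None,fx=4,fy=4))
E
```

```text
time_s: 10.2
eef_pos: [626.2, -119.8, 17.7]
tool_rot: [-3.141, 0.0, 1.307]
contact_force: [-0.1, 0.2, -0.3]
grip_width: 34.1
time_s: 10.5
eef_pos: [626.4, -119.9, 15.0]
tool_rot: [-3.141, 0.0, 1.307]
contact_force: [0.6, 0.6, 0.2]
grip_width: 33.8
```

View pics/side8.png

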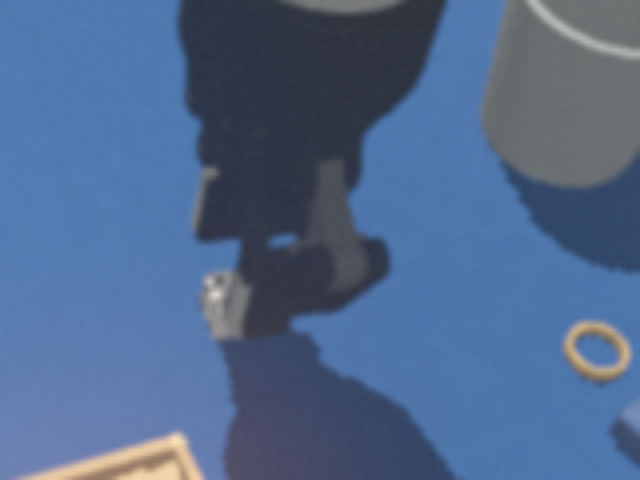

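```bash
python3 -m creep '[{"grip":0.4,"translation":[0,0,2],"angular":[0,0,0]},{"grip":0.4,"translation":[0,0,2],"angular":[0,0,0]}]'; python3 -m creep '[{"grip":0.05,"translation":[0,0,0],"angular":[0,0,0]},{"grip":0.05,"translation":[0,0,0],"angular":[0,0,0]}]'; python3 -m creep '[{"grip":0.05,"translation":[0,0,0],"angular":[0,0,0]},{"grip":0.05,"translation":[0,0,0],"angular":[0,0,0]},{"grip":0.05,"translation":[0,0,0],"angular":[0,0,0]},{"grip":0.05,"translation":[0,0,0],"angular":[0,0,0]}]'
python3 - <<'E'
from h import *
cv2.imwrite(f"pics/side9.png",cv2.resize(vision.snapshot('side')[220:340,340:500,::-1],None,fx=4,fy=4))
E
```

```text
time_s: 10.75
eef_pos: [626.4, -119.9, 12.9]
tool_rot: [-3.141, 0.0, 1.307]
contact_force: [-0.4, -0.3, 0.0]
grip_width: 34.6
time_s: 10.95
eef_pos: [626.5, -119.9, 13.1]
tool_rot: [3.142, -0.0, 1.307]
contact_force: [-0.3, 0.9, 0.3]
grip_width: 5.9
time_s: 11.35
eef_pos: [626.5, -119.9, 13.1]
tool_rot: [3.142, 0.0, 1.307]
contact_force: [0.3, -0.0, -0.7]
grip_width: 4.3
```

View pics/side9.png

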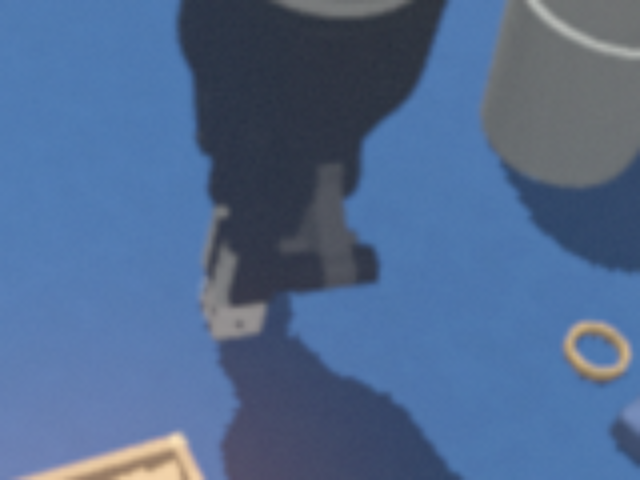

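Run:
```python
from h import *
s=vision.snapshot('side')[:,:,::-1]
cv2.imwrite('pics/s9full.png',s)
o=s[255:315,370:440].astype(float)
o=np.clip((o/255)**0.5*255,0,255).astype('uint8')
cv2.imwrite(f"pics/side9b.png",cv2.resize(o,None,fx=9,fy=9,interpolation=cv2.INTER_CUBIC))
```

```text
(no output)
```

View pics/side9b.png

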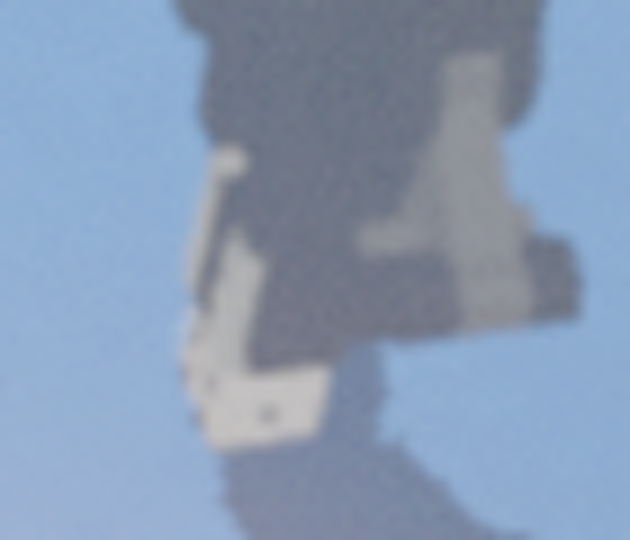

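Run:
```python
from h import *
outs=[]
for f,n,p in (('side1','side',(611.7,-5.9,131)),('side4','side',(624.2,-120.3,99.8)),('s9full','side',(626.5,-119.9,13.1))):
    im=cv2.imread(f'pics/{f}.png')
    c=proj(n,p); x0,y0=int(c[0])-45,int(c[1])-55
    o=im[y0:y0+110,x0:x0+90]; o=(np.clip((o/255.)**.5*255,0,255)).astype('uint8')
    o=cv2.resize(o,None,fx=3,fy=5,interpolation=cv2.INTER_CUBIC) if 0 else cv2.resize(o,None,fx=2.9,fy=2.9,interpolation=cv2.INTER_CUBIC)
    for dz,col in ((0,(0,0,255)),(-6,(0,255,255)),(-25,(0,255,0))):
        q=(proj(n,(p[0],p[1],p[2]+dz))-[x0,y0])*2.9
        cv2.circle(o,tuple(int(v) for v in q),3,col,-1)
    outs.append(o)
cv2.imwrite('pics/tcp.png',np.hstack(outs))
```

```text
(no output)
```

View pics/tcp.png

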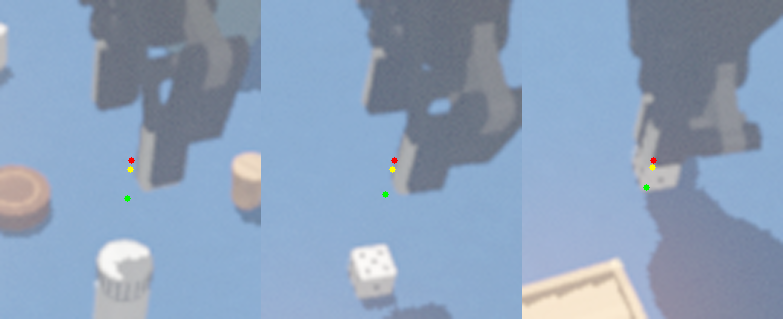

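```bash
python3 -m creep '[{"grip":0.4,"translation":[0,0,-3],"angular":[0,0,0]},{"grip":0.4,"translation":[0,0,-3],"angular":[0,0,0]},{"grip":0.4,"translation":[0,0,-3],"angular":[0,0,0]},{"grip":0.4,"translation":[0,0,-3],"angular":[0,0,0]},{"grip":0.4,"translation":[0,0,3],"angular":[0,0,0]},{"grip":0.4,"translation":[0,0,6],"angular":[0,0,0]},{"grip":0.4,"translation":[0,0,8],"angular":[0,0,0]},{"grip":0.4,"translation":[0,0,8],"angular":[0,0,0]}]'; python3 -m creep '[{"grip":0.4,"translation":[0,0,2],"angular":[0,0,0]},{"grip":0.4,"translation":[0,0,3],"angular":[0,0,0]},{"grip":0.4,"translation":[0,0,3],"angular":[0,0,0]}]'
python3 - <<'E'
from h import *
cv2.imwrite('pics/top10.png',vision.snapshot('top')[:,:,::-1])
s=vision.snapshot('side')[:,:,::-1]
cv2.imwrite('pics/s10full.png',s)
o=s[235:315,360:440].astype(float)
o=np.clip((o/255)**0.5*255,0,255).astype('uint8')
cv2.imwrite(f"pics/side10b.png",cv2.resize(o,None,fx=7,fy=7,interpolation=cv2.INTER_CUBIC))
E
```

```text
time_s: 12.25
eef_pos: [626.0, -119.8, 4.4]
tool_rot: [-3.14, 0.0, 1.307]
contact_force: [-0.0, 0.1, 0.2]
grip_width: 34.2
time_s: 12.55
eef_pos: [626.4, -119.9, 2.0]
tool_rot: [-3.141, 0.0, 1.307]
contact_force: [-0.5, 0.4, 0.6]
grip_width: 34.0
```

View pics/side10b.png

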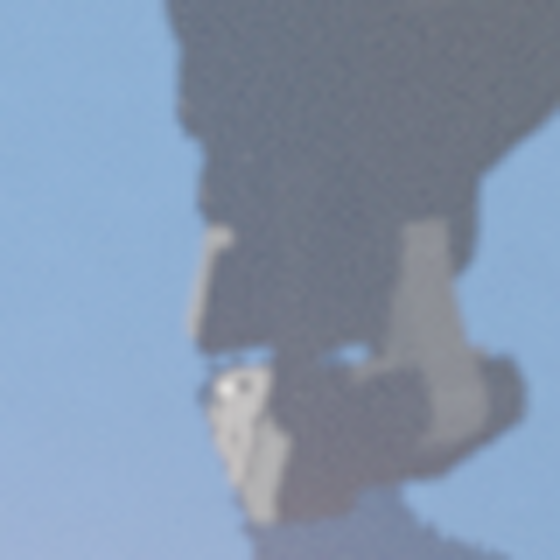

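```bash
python3 -m creep '[{"grip":0.05,"translation":[0,0,0],"angular":[0,0,0]},{"grip":0.05,"translation":[0,0,0],"angular":[0,0,0]},{"grip":0.05,"translation":[0,0,0],"angular":[0,0,0]},{"grip":0.05,"translation":[0,0,0],"angular":[0,0,0]},{"grip":0.05,"translation":[0,0,0],"angular":[0,0,0]}]'
```

```text
time_s: 13.15
eef_pos: [626.8, -120.0, 2.5]
tool_rot: [3.141, 0.0, 1.307]
contact_force: [0.2, 0.7, 4.1]
grip_width: 15.9
```

```bash
python3 d.py 489.6 -182.6 82 82.9 626.4 -120.4 2 74.9; python3 -m creep '[{"grip":0.05,"translation":[0,0,-10],"angular":[0,0,0]},{"grip":0.05,"translation":[0,0,-40],"angular":[0,0,0]},{"grip":0.05,"translation":[0,0,-80],"angular":[0,0,0]},{"grip":0.05,"translation":[0,0,-80],"angular":[0,0,0]}]'
python3 - <<'E'
from h import *
cv2.imwrite('pics/side11.png',vision.snapshot('side')[180:340,320:520,::-1].repeat(3,0).repeat(3,1))
E
```

```text
trans [ -95.7 -115.9  -80. ] rot [-0.  0. -8.] t 13.15
meas [ 626.8 -120.     2.5] [179.95   0.    74.89] w 15.9 F [0.2 0.7 4.1]
time_s: 13.55
eef_pos: [630.6, -120.9, 88.0]
tool_rot: [3.131, -0.0, 1.307]
contact_force: [2.3, -1.2, -0.7]
grip_width: 16.0
```

View pics/side11.png

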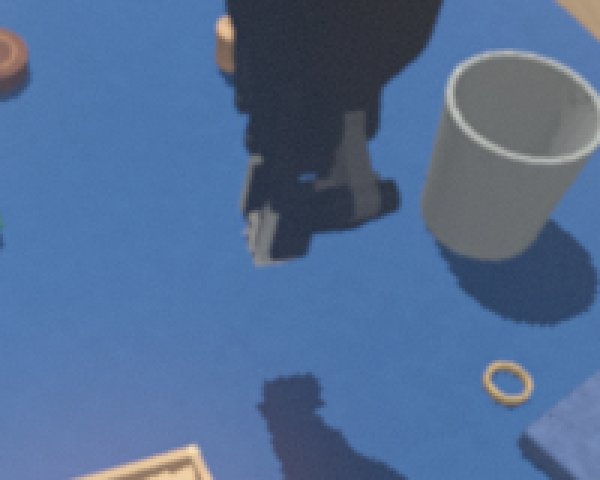

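```bash
python3 -m creep '[{"grip":0.05,"translation":[-10,-12,0],"angular":[0,0,-2]},{"grip":0.05,"translation":[-30,-36,0],"angular":[0,0,-4]},{"grip":0.05,"translation":[-55,-66,0],"angular":[0,0,-8]},{"grip":0.05,"translation":[-80,-97,0],"angular":[0,0,-8]},{"grip":0.05,"translation":[-92,-111,0],"angular":[0,0,-8]},{"grip":0.05,"translation":[-95.7,-116,0],"angular":[0,0,-8]},{"grip":0.05,"translation":[-95.7,-116,0],"angular":[0,0,-8]},{"grip":0.05,"translation":[-95.7,-116,20],"angular":[0,0,-8]},{"grip":0.05,"translation":[-95.7,-116,55],"angular":[0,0,-8]},{"grip":0.05,"translation":[-95.7,-116,65],"angular":[0,0,-8]},{"grip":0.05,"translation":[-95.7,-116,65],"angular":[0,0,-8]},{"grip":0.05,"translation":[-95.7,-116,65],"angular":[0,0,-8]},{"grip":0.05,"translation":[-95.7,-116,65],"angular":[0,0,-8]}]';python3 d.py 489.6 -182.6 6 82.9
python3 - <<'E'
from h import *
for n in("top","side"):cv2.imwrite(f"pics/{n}12.png",vision.snapshot(n)[:,:,::-1])
t=cv2.imread('pics/top12.png');s=cv2.imread('pics/side12.png')
cv2.imwrite('pics/q12.png',np.hstack([cv2.resize(t[205:355,390:490],None,fx=4,fy=4),cv2.resize(s[300:450,255:355],None,fx=4,fy=4)]))
E
```

```text
time_s: 14.9
eef_pos: [491.0, -182.3, 18.1]
tool_rot: [3.139, 0.001, 1.447]
contact_force: [1.0, -0.6, -0.4]
grip_width: 15.6
trans [-0.4 -1.4 12.1] rot [0.13 0.04 0.01] t 14.9
meas [ 491.  -182.3   18.1] [1.7987e+02 4.0000e-02 8.2910e+01] w 15.6 F [ 1.  -0.6 -0.4]
```

View pics/q12.png

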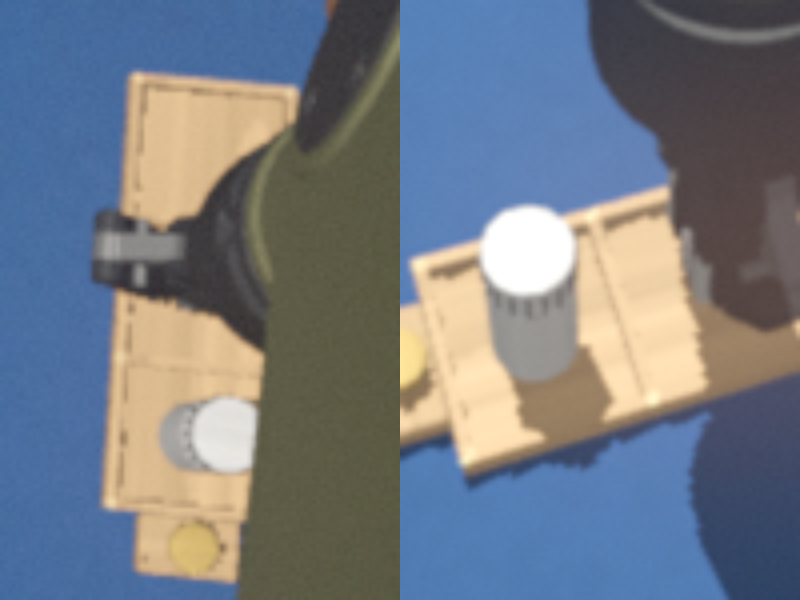

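```bash
python3 -m creep '[{"grip":0.05,"translation":[0,0,5],"angular":[0,0,0]},{"grip":0.05,"translation":[0,0,9],"angular":[0,0,0]},{"grip":0.05,"translation":[0,0,10],"angular":[0,0,0]},{"grip":0.05,"translation":[0,0,10],"angular":[0,0,0]},{"grip":0.05,"translation":[0,0,10],"angular":[0,0,0]}]'
```

```text
time_s: 15.5
eef_pos: [489.5, -182.0, 7.0]
tool_rot: [-3.141, -0.0, 1.446]
contact_force: [0.9, -0.2, -0.3]
grip_width: 15.8
```

```bash
python3 -m creep '[{"grip":0.05,"translation":[0,0,1],"angular":[0,0,0]},{"grip":0.05,"translation":[0,0,1],"angular":[0,0,0]}]'
```

```text
time_s: 15.7
eef_pos: [489.7, -182.1, 6.5]
tool_rot: [3.141, 0.0, 1.447]
contact_force: [-0.4, 0.5, 3.5]
grip_width: 15.5
```

```bash
python3 -m creep '[{"grip":0.3,"translation":[0,0,0],"angular":[0,0,0]},{"grip":0.3,"translation":[0,0,0],"angular":[0,0,0]},{"grip":0.3,"translation":[0,0,0],"angular":[0,0,0]},{"grip":0.3,"translation":[0,0,-10],"angular":[0,0,0]},{"grip":0.3,"translation":[0,0,-40],"angular":[0,0,0]},{"grip":0.3,"translation":[0,0,-90],"angular":[0,0,0]},{"grip":0.3,"translation":[0,0,-90],"angular":[0,0,0]},{"grip":0.3,"translation":[0,0,-90],"angular":[0,0,0]}]'; python3 d.py 607.5 -253 60 88 489.6 -182.6 96 82.9
```

```text
time_s: 16.5
eef_pos: [490.8, -182.6, 98.2]
tool_rot: [3.137, 0.001, 1.447]
contact_force: [-0.2, -0.8, -0.3]
grip_width: 25.9
trans [-55.3 125.7  36. ] rot [ 0.   0.  -5.1] t 16.5
meas [ 490.8 -182.6   98.2] [1.7976e+02 8.0000e-02 8.2890e+01] w 25.9 F [-0.2 -0.8 -0.3]
```

```bash
python3 -m creep '[{"grip":0.45,"translation":[-10,22,0],"angular":[0,0,-5]},{"grip":0.45,"translation":[-25,58,0],"angular":[0,0,-5]},{"grip":0.45,"translation":[-42,95,0],"angular":[0,0,-5]},{"grip":0.45,"translation":[-52,118,20],"angular":[0,0,-5]},{"grip":0.45,"translation":[-55.3,125.7,36],"angular":[0,0,-5]},{"grip":0.45,"translation":[-55.3,125.7,36],"angular":[0,0,-5]},{"grip":0.45,"translation":[-55.3,125.7,36],"angular":[0,0,-5]},{"grip":0.45,"translation":[-55.3,125.7,36],"angular":[0,0,-5]}]'
python3 - <<'E'
from h import *
for n in("top","side"):cv2.imwrite(f"pics/{n}13.png",vision.snapshot(n)[:,:,::-1])
E
```

```text
time_s: 17.3
eef_pos: [605.9, -251.5, 60.1]
tool_rot: [-3.14, -0.001, 1.534]
contact_force: [0.5, 0.2, 0.2]
grip_width: 38.6
```

View pics/side13.png

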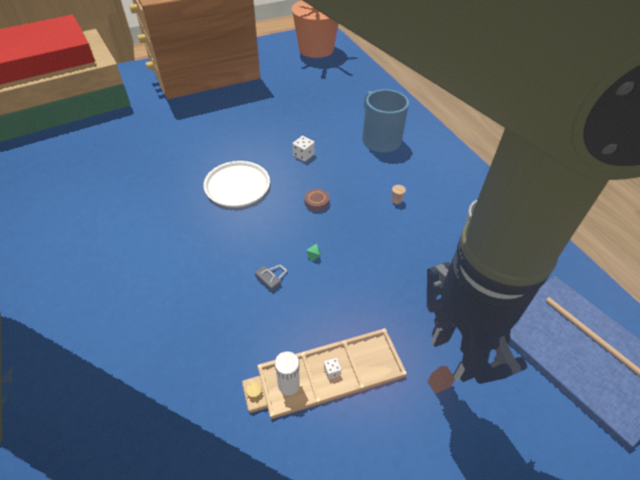

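View pics/top13.png

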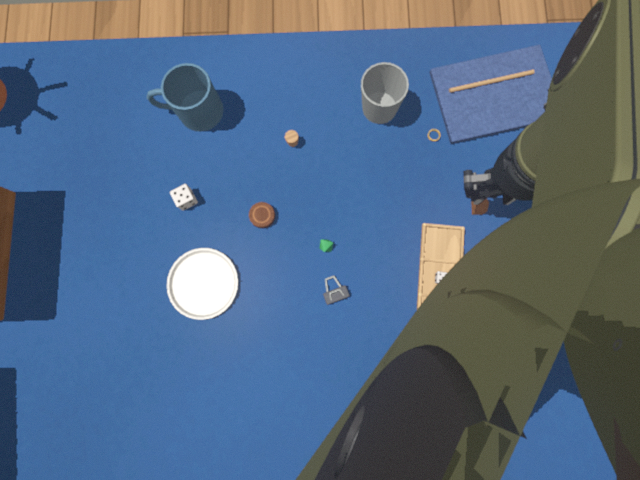

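```bash
python3 -m creep '[{"grip":0.45,"translation":[0,0,15],"angular":[0,0,0]},{"grip":0.45,"translation":[0,0,35],"angular":[0,0,0]},{"grip":0.45,"translation":[0,0,50],"angular":[0,0,0]},{"grip":0.45,"translation":[0,0,50],"angular":[0,0,0]},{"grip":0.45,"translation":[0,0,50],"angular":[0,0,0]},{"grip":0.45,"translation":[0,0,50],"angular":[0,0,0]}]'
python3 - <<'E'
from h import *
s=vision.snapshot('side')[:,:,::-1]
o=s[320:420,390:520].astype(float)
o=np.clip((o/255)**0.5*255,0,255).astype('uint8')
cv2.imwrite(f"pics/side14.png",cv2.resize(o,None,fx=6,fy=6,interpolation=cv2.INTER_CUBIC))
E
```

```text
time_s: 18.0
eef_pos: [608.0, -252.8, 10.7]
tool_rot: [3.14, 0.001, 1.534]
contact_force: [0.4, 0.8, 0.1]
grip_width: 38.5
```

View pics/side14.png

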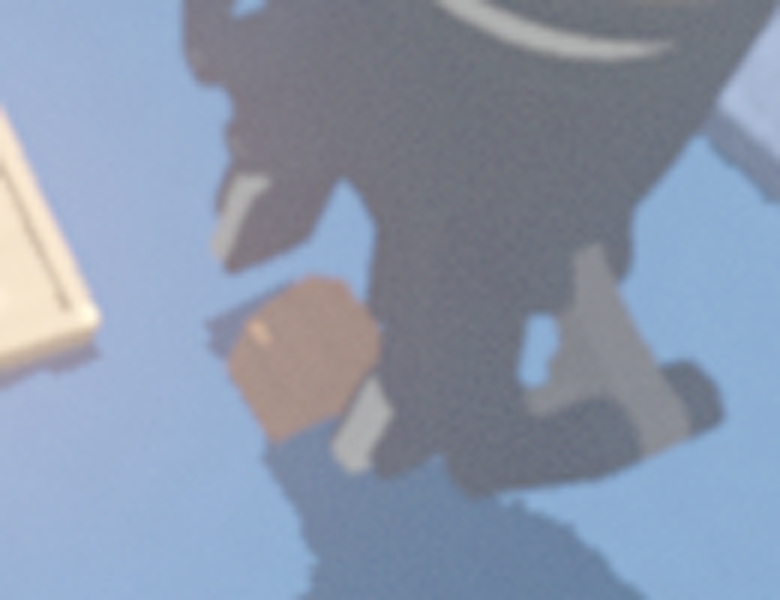

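Run:
```python
from loc import *
im=cv2.imread('pics/side13.png').astype(int);b,g,r=im[:,:,0],im[:,:,1],im[:,:,2]
cv2.imwrite('pics/dz.png',cv2.resize(cv2.imread('pics/side13.png')[350:390,310:360],None,fx=12,fy=12))
m=(b>150)&(r>170)&(abs(r-b)<45)
c=cnt('side',im,(318,352,28,32),m);P=lift('side',c,22);print(cen(c),cen(P.reshape(-1,1,2)),cv2.minAreaRect(P))
c=cnt('side',im,(265,335,45,70),m);P=lift('side',c,66);print(cen(c),cen(P.reshape(-1,1,2)),cv2.minAreaRect(P))
```

```text
[332.2 365.6] [ 490.5 -182.5] ((490.3664245605469, -182.5919647216797), (19.223390579223633, 19.249982833862305), 81.89886474609375)
[286.6 362.2] [ 433.3 -174.7] ((433.13909912109375, -174.85824584960938), (28.308496475219727, 27.942304611206055), 20.78728485107422)
```

View pics/dz.png

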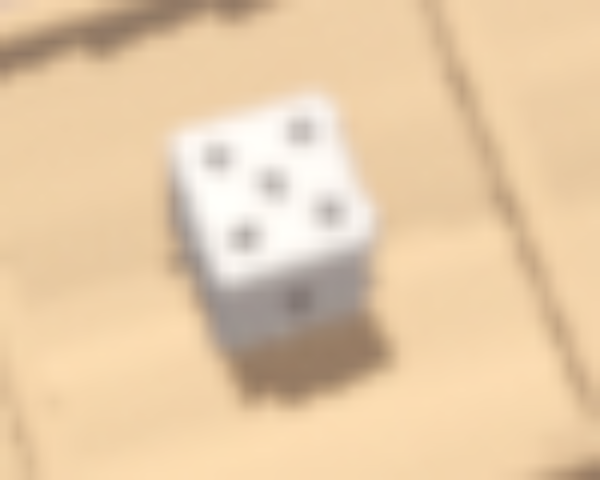

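```bash
python3 -m creep '[{"grip":0.05,"translation":[0,0,0],"angular":[0,0,0]},{"grip":0.05,"translation":[0,0,0],"angular":[0,0,0]},{"grip":0.05,"translation":[0,0,0],"angular":[0,0,0]},{"grip":0.05,"translation":[0,0,0],"angular":[0,0,0]},{"grip":0.05,"translation":[0,0,-10],"angular":[0,0,0]},{"grip":0.05,"translation":[0,0,-40],"angular":[0,0,0]},{"grip":0.05,"translation":[0,0,-60],"angular":[0,0,0]},{"grip":0.05,"translation":[0,0,-60],"angular":[0,0,0]},{"grip":0.05,"translation":[0,0,-60],"angular":[0,0,0]}]'
python3 d.py 547.2 -189.8 70 82.9 607.5 -253 70 88
python3 - <<'E'
from h import *
s=vision.snapshot('side')[:,:,::-1]
o=s[290:420,390:520].astype(float)
o=np.clip((o/255)**0.5*255,0,255).astype('uint8')
cv2.imwrite(f"pics/side15.png",cv2.resize(o,None,fx=4.5,fy=4.5,interpolation=cv2.INTER_CUBIC))
E
```

```text
time_s: 18.95
eef_pos: [607.4, -252.5, 70.5]
tool_rot: [3.141, 0.0, 1.534]
contact_force: [0.3, -0.1, -0.3]
grip_width: 16.1
trans [ 61.1 -62.5  -0. ] rot [ 0.  -0.   5.1] t 18.95
meas [ 607.4 -252.5   70.5] [1.7997e+02 2.0000e-02 8.7890e+01] w 16.1 F [ 0.3 -0.1 -0.3]
```

View pics/side15.png

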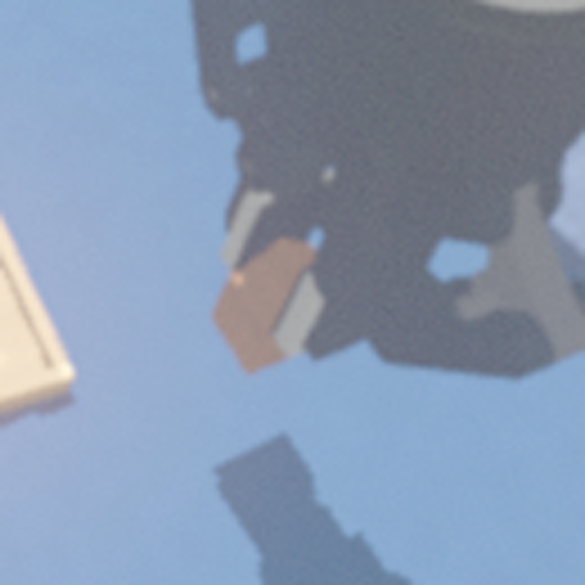

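```bash
python3 -m creep '[{"grip":0.05,"translation":[10,-10,0],"angular":[0,0,2]},{"grip":0.05,"translation":[30,-31,0],"angular":[0,0,5]},{"grip":0.05,"translation":[52,-53,0],"angular":[0,0,5.1]},{"grip":0.05,"translation":[61,-62.5,0],"angular":[0,0,5.1]},{"grip":0.05,"translation":[61,-62.5,0],"angular":[0,0,5.1]},{"grip":0.05,"translation":[61,-62.5,15],"angular":[0,0,5.1]},{"grip":0.05,"translation":[61,-62.5,35],"angular":[0,0,5.1]},{"grip":0.05,"translation":[61,-62.5,48],"angular":[0,0,5.1]},{"grip":0.05,"translation":[61,-62.5,53],"angular":[0,0,5.1]},{"grip":0.05,"translation":[61,-62.5,55],"angular":[0,0,5.1]},{"grip":0.05,"translation":[61,-62.5,55],"angular":[0,0,5.1]},{"grip":0.05,"translation":[61,-62.5,55],"angular":[0,0,5.1]}]';python3 d.py 547.2 -189.8 14 82.9
```

```text
time_s: 20.2
eef_pos: [548.1, -189.8, 15.4]
tool_rot: [3.14, 0.0, 1.445]
contact_force: [1.0, -0.4, -0.0]
grip_width: 15.9
trans [-0.1 -0.9  1.4] rot [ 0.07  0.03 -0.12] t 20.2
meas [ 548.1 -189.8   15.4] [1.7993e+02 2.0000e-02 8.2780e+01] w 15.9 F [ 1.  -0.4 -0. ]
```

```bash
python3 -m creep '[{"grip":0.05,"translation":[0,0,1],"angular":[0,0,0]},{"grip":0.05,"translation":[0,0,1],"angular":[0,0,0]}]'
python3 - <<'E'
from h import *
s=vision.snapshot('side')[:,:,::-1]
o=s[300:420,300:440].astype(float)
o=np.clip((o/255)**0.5*255,0,255).astype('uint8')
cv2.imwrite(f"pics/side16.png",cv2.resize(o,None,fx=5,fy=5,interpolation=cv2.INTER_CUBIC))
E
```

```text
time_s: 20.4
eef_pos: [548.1, -189.7, 15.1]
tool_rot: [3.14, 0.001, 1.445]
contact_force: [-0.6, -0.1, 5.8]
grip_width: 16.3
```

View pics/side16.png

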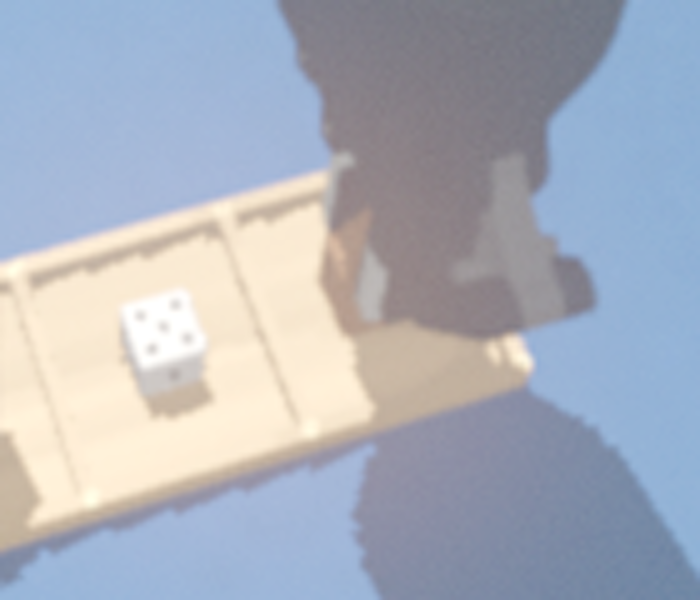

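```bash
python3 -m creep '[{"grip":0.35,"translation":[0,0,0],"angular":[0,0,0]},{"grip":0.35,"translation":[0,0,0],"angular":[0,0,0]},{"grip":0.35,"translation":[0,0,0],"angular":[0,0,0]},{"grip":0.35,"translation":[0,0,-10],"angular":[0,0,0]},{"grip":0.35,"translation":[0,0,-40],"angular":[0,0,0]},{"grip":0.35,"translation":[0,0,-90],"angular":[0,0,0]},{"grip":0.35,"translation":[0,0,-90],"angular":[0,0,0]},{"grip":0.35,"translation":[0,0,-90],"angular":[0,0,0]}]'; python3 d.py 603 108.3 60 82.9 547.2 -189.8 104 82.9
```

```text
time_s: 21.25
eef_pos: [548.5, -189.8, 106.3]
tool_rot: [3.137, 0.001, 1.445]
contact_force: [-0.8, -1.2, -0.3]
grip_width: 30.0
trans [302.7  18.5  44. ] rot [0. 0. 0.] t 21.25
meas [ 548.5 -189.8  106.3] [1.7976e+02 7.0000e-02 8.2790e+01] w 30.0 F [-0.8 -1.2 -0.3]
```

```bash
python3 -m creep '[{"grip":0.75,"translation":[25,2,0],"angular":[0,0,0]},{"grip":0.75,"translation":[70,4,0],"angular":[0,0,0]},{"grip":0.75,"translation":[120,7,0],"angular":[0,0,0]},{"grip":0.75,"translation":[170,10,0],"angular":[0,0,0]},{"grip":0.75,"translation":[220,13,0],"angular":[0,0,0]},{"grip":0.75,"translation":[265,16,15],"angular":[0,0,0]},{"grip":0.75,"translation":[292,18,30],"angular":[0,0,0]},{"grip":0.75,"translation":[302.7,18.5,44],"angular":[0,0,0]},{"grip":0.75,"translation":[302.7,18.5,44],"angular":[0,0,0]},{"grip":0.75,"translation":[302.7,18.5,44],"angular":[0,0,0]},{"grip":0.75,"translation":[302.7,18.5,44],"angular":[0,0,0]}]'
python3 d.py 603 108.3 60 82.9
python3 - <<'E'
from h import *
for n in("top","side"):cv2.imwrite(f"pics/{n}17.png",vision.snapshot(n)[:,:,::-1])
E
```

```text
time_s: 22.35
eef_pos: [603.6, 107.1, 60.3]
tool_rot: [-3.142, 0.001, 1.443]
contact_force: [-0.2, -1.7, 0.2]
grip_width: 64.2
trans [ 1.1 -0.7  0.3] rot [-0.    0.03 -0.21] t 22.35
meas [603.6 107.1  60.3] [-1.800e+02  3.000e-02  8.269e+01] w 64.2 F [-0.2 -1.7  0.2]
```

View pics/side17.png

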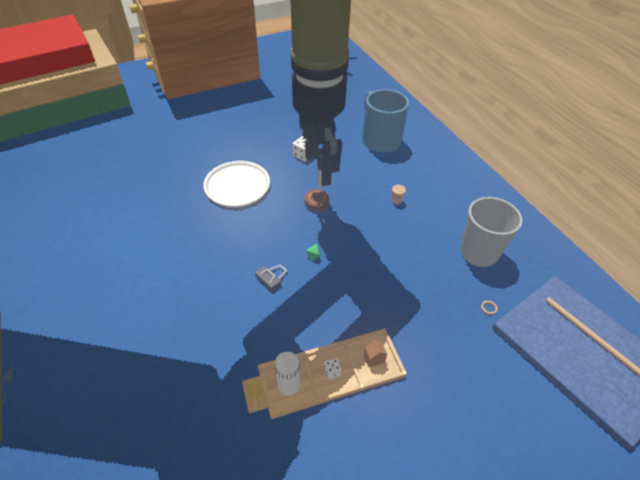

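View pics/top17.png

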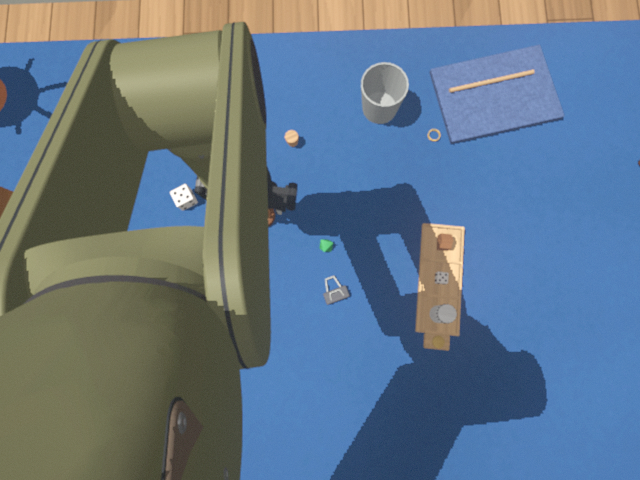

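Run:
```python
from h import *
w=[(547.2,-189.8,36+4),(489.6,-182.6,22),(432.1,-175.5,66)]
out=[]
for n,(x0,y0,w_,h_) in (('top',(405,220,75,110)),('side',(250,325,160,95))):
    im=cv2.imread(f'pics/{n}17.png');o=im[y0:y0+h_,x0:x0+w_];o=cv2.resize(o,None,fx=5,fy=5,interpolation=cv2.INTER_CUBIC)
    b=np.array([-1.1,-.75]) if n=='top' else np.array([1.,.75])
    for p in w:
        for z in (4,p[2]):
            q=(proj(n,(p[0]+b[0],p[1]+b[1],z))-[x0,y0]+.5)*5
            cv2.circle(o,tuple(int(v) for v in q),3,(0,0,255) if z==4 else (0,255,0),-1)
    cv2.imwrite(f'pics/m17{n}.png',o)
```

```text
(no output)
```

View pics/m17top.png

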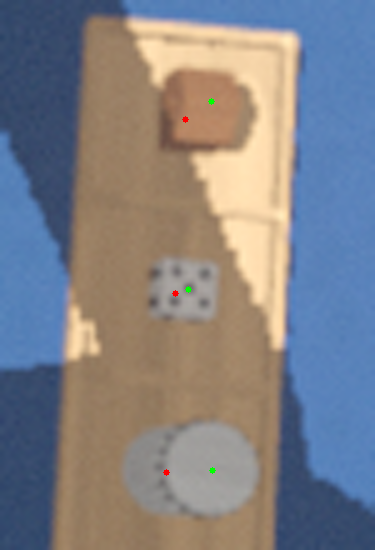

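View pics/m17side.png

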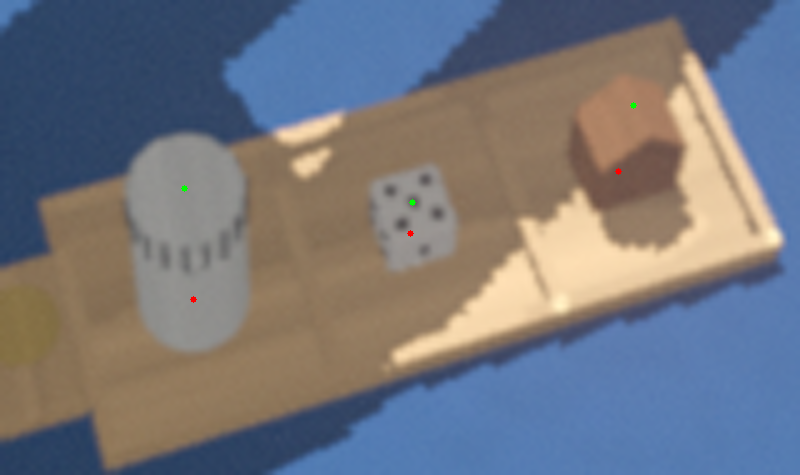

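```bash
python3 -m creep '[{"grip":0.72,"translation":[1,0,15],"angular":[0,0,0]},{"grip":0.72,"translation":[1,0,35],"angular":[0,0,0]},{"grip":0.72,"translation":[1,0,50],"angular":[0,0,0]},{"grip":0.72,"translation":[1,0,57],"angular":[0,0,0]},{"grip":0.72,"translation":[1,0,60],"angular":[0,0,0]},{"grip":0.72,"translation":[1,0,60],"angular":[0,0,0]}]'
python3 - <<'E'
from h import *
s=vision.snapshot('side')[:,:,::-1]
o=s[110:230,250:390].astype(float)
o=np.clip((o/255)**0.5*255,0,255).astype('uint8')
cv2.imwrite(f"pics/side18.png",cv2.resize(o,None,fx=5,fy=5,interpolation=cv2.INTER_CUBIC))
E
```

```text
time_s: 23.05
eef_pos: [604.0, 109.3, 0.4]
tool_rot: [3.141, -0.0, 1.444]
contact_force: [0.5, -0.0, 0.4]
grip_width: 62.0
```

View pics/side18.png

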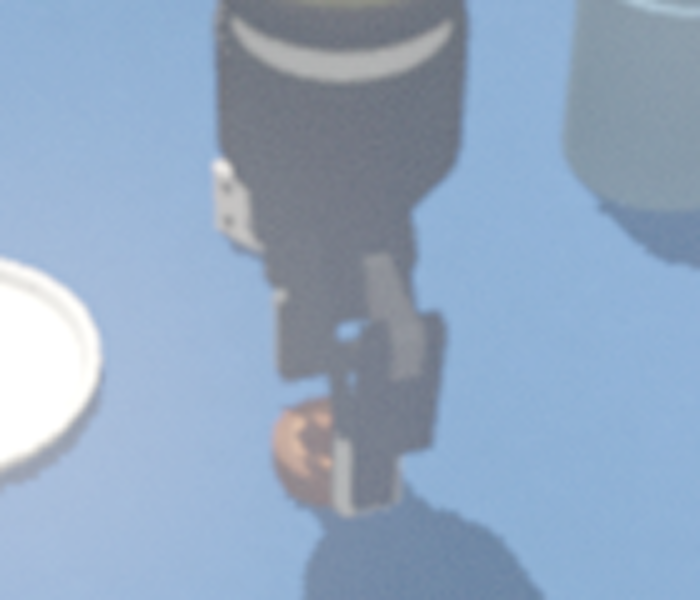

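```bash
python3 - <<'E'
from h import *
for z in (0,5,10,15):print(z,proj('side',(603,108.3,z)))
E
python3 -m creep '[{"grip":0.7,"translation":[0,0,3],"angular":[0,0,0]},{"grip":0.7,"translation":[0,0,5],"angular":[0,0,0]},{"grip":0.7,"translation":[0,0,5],"angular":[0,0,0]}]'
```

```text
0 [315.87245121 203.65892636]
5 [315.90745014 201.60579469]
10 [315.94278396 199.53301784]
15 [315.97845749 197.44031248]
time_s: 23.4
eef_pos: [603.7, 109.8, -4.8]
tool_rot: [3.141, -0.0, 1.445]
contact_force: [-0.1, 0.7, 0.0]
grip_width: 59.9
```

```bash
python3 -m creep '[{"grip":0.3,"translation":[0,0,0],"angular":[0,0,0]},{"grip":0.3,"translation":[0,0,0],"angular":[0,0,0]},{"grip":0.3,"translation":[0,0,0],"angular":[0,0,0]},{"grip":0.3,"translation":[0,0,0],"angular":[0,0,0]},{"grip":0.3,"translation":[0,0,0],"angular":[0,0,0]}]'
python3 -m creep '[{"grip":0.3,"translation":[0,0,-10],"angular":[0,0,0]},{"grip":0.3,"translation":[0,0,-40],"angular":[0,0,0]},{"grip":0.3,"translation":[0,0,-60],"angular":[0,0,0]},{"grip":0.3,"translation":[0,0,-60],"angular":[0,0,0]},{"grip":0.3,"translation":[0,0,-60],"angular":[0,0,0]}]'
python3 d.py 491.8 207.3 55 82.9 603 108.3 55 82.9
python3 - <<'E'
from h import *
s=vision.snapshot('side')[:,:,::-1]
o=s[90:230,250:390].astype(float)
o=np.clip((o/255)**0.5*255,0,255).astype('uint8')
cv2.imwrite(f"pics/side19.png",cv2.resize(o,None,fx=4,fy=4,interpolation=cv2.INTER_CUBIC))
E
```

```text
time_s: 23.9
eef_pos: [604.0, 109.9, -4.2]
tool_rot: [3.141, -0.0, 1.445]
contact_force: [-1.9, 0.1, 6.1]
grip_width: 40.6
time_s: 24.4
eef_pos: [604.0, 109.8, 55.6]
tool_rot: [3.14, -0.0, 1.445]
contact_force: [-0.9, -0.1, -0.4]
grip_width: 41.2
trans [  84.5 -122.6   -0. ] rot [0. 0. 0.] t 24.4
meas [604.  109.8  55.6] [ 1.7993e+02 -1.0000e-02  8.2790e+01] w 41.2 F [-0.9 -0.1 -0.4]
```

View pics/side19.png

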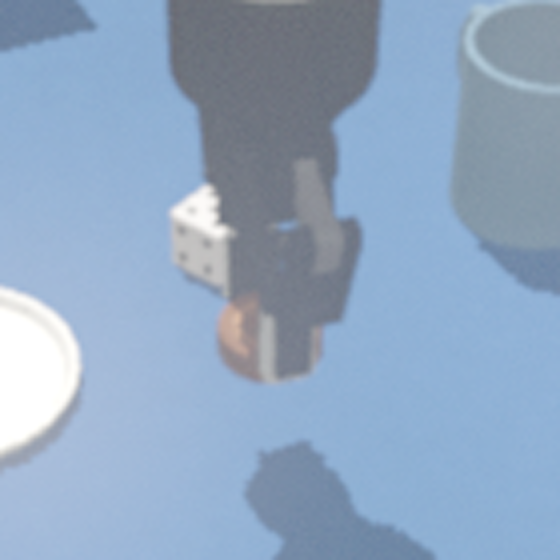

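```bash
python3 d.py 492 207.3 0 82.8
python3 -m creep '[{"grip":0.3,"translation":[8,-12,0],"angular":[0,0,0]},{"grip":0.3,"translation":[25,-36,0],"angular":[0,0,0]},{"grip":0.3,"translation":[48,-71,0],"angular":[0,0,0]},{"grip":0.3,"translation":[70,-103,0],"angular":[0,0,0]},{"grip":0.3,"translation":[80,-118,0],"angular":[0,0,0]},{"grip":0.3,"translation":[83,-123,0],"angular":[0,0,0]},{"grip":0.3,"translation":[83,-123,0],"angular":[0,0,0]},{"grip":0.3,"translation":[83,-123,20],"angular":[0,0,0]},{"grip":0.3,"translation":[83,-123,40],"angular":[0,0,0]},{"grip":0.3,"translation":[83,-123,50],"angular":[0,0,0]},{"grip":0.3,"translation":[83,-123,53],"angular":[0,0,0]},{"grip":0.3,"translation":[83,-123,53],"angular":[0,0,0]},{"grip":0.3,"translation":[83,-123,53],"angular":[0,0,0]}]'
python3 d.py 492 207.3 0 82.8
python3 - <<'E'
from h import *
for n in("top","side"):cv2.imwrite(f"pics/{n}20.png",vision.snapshot(n)[:,:,::-1])
E
```

```text
trans [  82.9 -122.5   54.8] rot [-0.04  0.01 -0.02] t 24.45
meas [603.2 109.7  54.7] [-1.7996e+02  1.0000e-02  8.2780e+01] w 41.0 F [ 0.4  0.3 -0.4]
time_s: 25.75
eef_pos: [493.0, 207.5, 2.6]
tool_rot: [3.141, -0.0, 1.444]
contact_force: [-0.3, 0.6, -0.3]
grip_width: 41.1
trans [-0.3 -1.   2.6] rot [ 0.06 -0.02 -0.04] t 25.75
meas [493.  207.5   2.6] [ 1.7994e+02 -2.0000e-02  8.2760e+01] w 41.1 F [-0.3  0.6 -0.3]
```

View pics/side20.png

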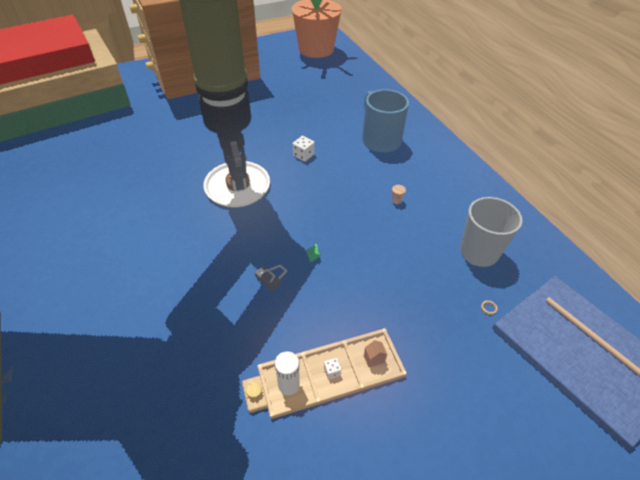

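```bash
python3 -m creep '[{"grip":0.3,"translation":[0,0,1.5],"angular":[0,0,0]},{"grip":0.3,"translation":[0,0,2.5],"angular":[0,0,0]},{"grip":0.3,"translation":[0,0,2.5],"angular":[0,0,0]}]'
```

```text
time_s: 26.15
eef_pos: [492.3, 207.7, -0.2]
tool_rot: [3.141, -0.0, 1.445]
contact_force: [0.5, -0.1, 0.8]
grip_width: 40.9
```

```bash
python3 -m creep '[{"grip":0.3,"translation":[0,0,1],"angular":[0,0,0]},{"grip":0.3,"translation":[0,0,1],"angular":[0,0,0]}]'; python3 -m creep '[{"grip":0.65,"translation":[0,0,0],"angular":[0,0,0]},{"grip":0.65,"translation":[0,0,0],"angular":[0,0,0]},{"grip":0.65,"translation":[0,0,0],"angular":[0,0,0]},{"grip":0.65,"translation":[0,0,-8],"angular":[0,0,0]},{"grip":0.65,"translation":[0,0,-30],"angular":[0,0,0]},{"grip":0.65,"translation":[0,0,-80],"angular":[0,0,0]},{"grip":0.65,"translation":[0,0,-110],"angular":[0,0,0]},{"grip":0.65,"translation":[0,0,-110],"angular":[0,0,0]}]'; python3 d.py 636.8 240 109 27 491.9 207.2 109 82.8
```

```text
time_s: 26.35
eef_pos: [492.3, 207.7, -0.3]
tool_rot: [3.141, -0.0, 1.445]
contact_force: [-1.8, -0.6, 11.1]
grip_width: 40.9
time_s: 27.15
eef_pos: [495.7, 208.8, 113.6]
tool_rot: [3.132, -0.004, 1.445]
contact_force: [0.3, -0.5, 0.3]
grip_width: 55.8
trans [ 50.7 139.6   0. ] rot [ 0.  -0.  55.8] t 27.15
meas [495.7 208.8 113.6] [179.48  -0.25  82.79] w 55.8 F [ 0.3 -0.5  0.3]
```

```bash
python3 -m creep '[{"grip":0.6,"translation":[6,16,0],"angular":[0,0,-7]},{"grip":0.6,"translation":[18,50,0],"angular":[0,0,-14]},{"grip":0.6,"translation":[33,90,0],"angular":[0,0,-21]},{"grip":0.6,"translation":[45,125,10],"angular":[0,0,-28]},{"grip":0.6,"translation":[50.7,139.6,30],"angular":[0,0,-34.2]},{"grip":0.6,"translation":[50.7,139.6,40],"angular":[0,0,-34.2]},{"grip":0.6,"translation":[50.7,139.6,40],"angular":[0,0,-34.2]},{"grip":0.6,"translation":[50.7,139.6,40],"angular":[0,0,-34.2]},{"grip":0.6,"translation":[50.7,139.6,40],"angular":[0,0,-34.2]}]';python3 d.py 636.8 240 6 117
python3 - <<'E'
from h import *
for n in("top","side"):cv2.imwrite(f"pics/{n}21.png",vision.snapshot(n)[:,:,::-1])
E
```

```text
time_s: 28.05
eef_pos: [636.2, 240.3, 69.4]
tool_rot: [3.141, -0.0, 2.041]
contact_force: [0.3, 0.5, 0.1]
grip_width: 51.3
trans [-0.5  0.4 63.4] rot [ 0.01 -0.   -0.05] t 28.05
meas [636.2 240.3  69.4] [179.99  -0.   116.95] w 51.3 F [0.3 0.5 0.1]
```

View pics/side21.png

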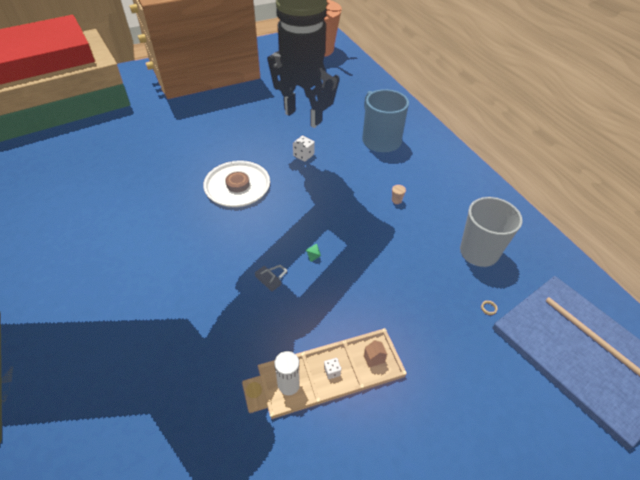

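View pics/top21.png

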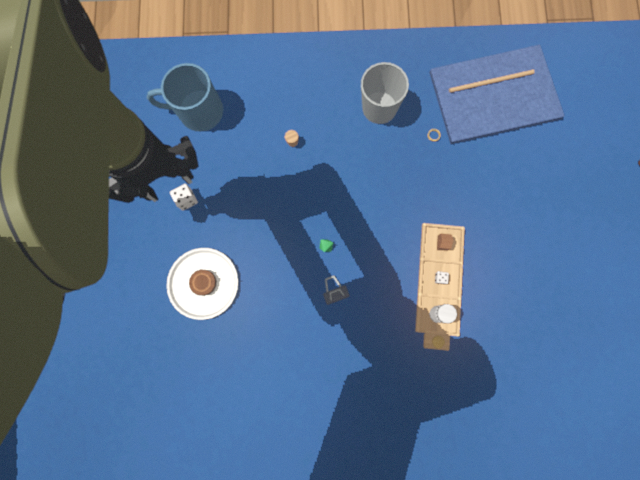

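```bash
python3 - <<'E'
from loc import *
for n,bx,bd in (('top',(185,265,36,36),(155,240,95,90)),('side',(220,168,34,28),(195,155,85,60))):
    im=cv2.imread(f'pics/{n}21.png').astype(int);b,g,r=im[:,:,0],im[:,:,1],im[:,:,2]
    m=(r>b*1.25); c=cnt(n,im,bx,m)
    for z in (11,18):
        P=lift(n,c,z);print(n,z,cen(c),cen(P.reshape(-1,1,2)),cv2.minAreaRect(P))
    m=(r>120)&(b>110); c=cnt(n,im,bd,m);P=lift(n,c,10);print('dish',cen(c),cen(P.reshape(-1,1,2)),cv2.minAreaRect(P))
E
python3 -m creep '[{"grip":0.6,"translation":[0,0,15],"angular":[0,0,0]},{"grip":0.6,"translation":[0,0,35],"angular":[0,0,0]},{"grip":0.6,"translation":[0,0,52],"angular":[0,0,0]},{"grip":0.6,"translation":[0,0,63],"angular":[0,0,0]},{"grip":0.6,"translation":[0,0,63],"angular":[0,0,0]},{"grip":0.6,"translation":[0,0,63],"angular":[0,0,0]}]'; python3 -m creep '[{"grip":0.1,"translation":[0,0,0],"angular":[0,0,0]},{"grip":0.1,"translation":[0,0,0],"angular":[0,0,0]},{"grip":0.1,"translation":[0,0,0],"angular":[0,0,0]},{"grip":0.1,"translation":[0,0,0],"angular":[0,0,0]},{"grip":0.1,"translation":[0,0,0],"angular":[0,0,0]}]';python3 d.py 636.8 240 6 117
```

```text
top 11 [202.2 282.1] [492.2 206.1] ((492.41302490234375, 206.2877655029297), (43.205196380615234, 39.30293655395508), 88.4981918334961)
top 18 [202.2 282.1] [491.6 204.2] ((491.8203125, 204.34915161132812), (42.80887222290039, 38.94243621826172), 88.49827575683594)
dish [201.9 283.2] [491.2 206.9] ((491.58270263671875, 206.8356170654297), (119.19913482666016, 117.99420166015625), 88.56656646728516)
side 11 [236.7 179.6] [494.6 212.5] ((495.06060791015625, 212.5425262451172), (41.05900573730469, 39.169158935546875), 72.52420043945312)
side 18 [236.7 179.6] [492.8 204.6] ((493.3171691894531, 204.68698120117188), (40.53451919555664, 38.66884994506836), 72.52388000488281)
dish [236.4 183. ] [492.4 207.6] ((492.2593688964844, 207.64649963378906), (122.06306457519531, 119.93569946289062), 65.80628204345703)
time_s: 28.75
eef_pos: [637.0, 240.3, 5.4]
tool_rot: [-3.141, -0.0, 2.042]
contact_force: [0.4, -0.8, -0.4]
grip_width: 51.5
time_s: 29.25
eef_pos: [638.0, 240.6, 6.9]
tool_rot: [3.139, 0.0, 2.042]
contact_force: [0.4, -1.0, 6.1]
grip_width: 29.0
trans [-0.  -1.4  0.9] rot [ 0.14  0.02 -0.02] t 29.25
meas [638.  240.6   6.9] [1.7986e+02 2.0000e-02 1.1698e+02] w 29.0 F [ 0.4 -1.   6.1]
```

```bash
python3 -m creep '[{"grip":0.1,"translation":[0,0,0],"angular":[0,0,0]},{"grip":0.1,"translation":[0,0,0],"angular":[0,0,0]},{"grip":0.1,"translation":[0,0,-10],"angular":[0,0,0]},{"grip":0.1,"translation":[0,0,-40],"angular":[0,0,0]},{"grip":0.1,"translation":[0,0,-70],"angular":[0,0,0]},{"grip":0.1,"translation":[0,0,-70],"angular":[0,0,0]},{"grip":0.1,"translation":[0,0,-70],"angular":[0,0,0]}]'
python3 - <<'E'
from h import *
s=vision.snapshot('side')[:,:,::-1]
t=cv2.imread('pics/top21.png');s2=cv2.imread('pics/side21.png')
z=lambda im,x,y,w,h:cv2.resize(im[y:y+h,x:x+w],(380,int(380*h/w)),interpolation=cv2.INTER_CUBIC)
a=z(t,182,262,40,40);b=z(s2,217,160,40,40)
cv2.imwrite('pics/cnt.png',np.hstack([a,b]))
o=s[40:180,240:380].astype(float);o=np.clip((o/255)**0.5*255,0,255).astype('uint8')
cv2.imwrite(f"pics/side22.png",cv2.resize(o,None,fx=4,fy=4,interpolation=cv2.INTER_CUBIC))
E
```

```text
time_s: 29.95
eef_pos: [637.3, 240.4, 76.8]
tool_rot: [3.14, 0.0, 2.042]
contact_force: [0.2, -0.3, -0.7]
grip_width: 28.6
```

View pics/side22.png

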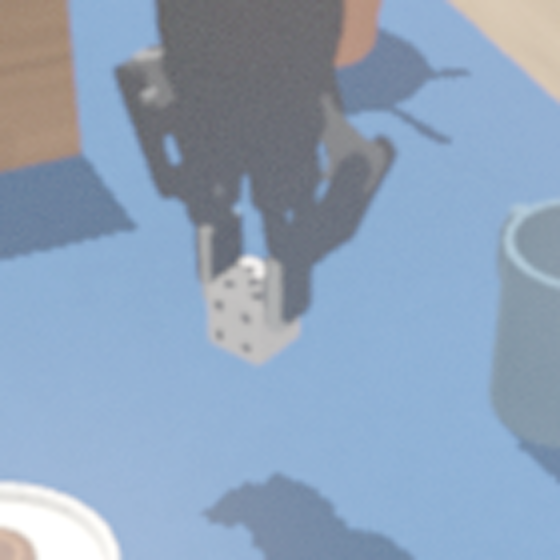

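View pics/cnt.png

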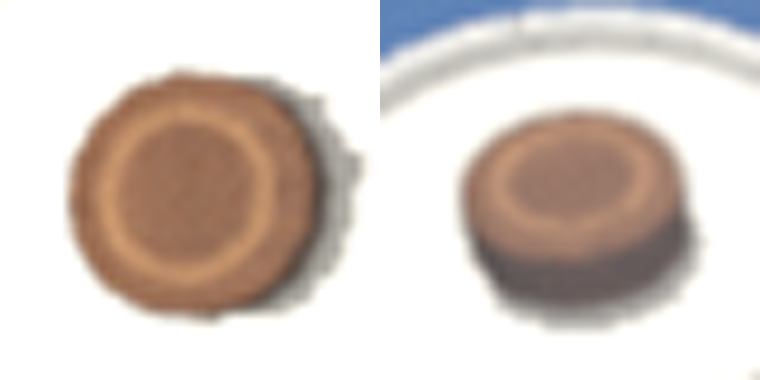

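```bash
python3 - <<'E'
from h import *
print(ray('top',(201.1,281.8),18),ray('side',(236.9,178.5),18),tri((201.1,281.8),(236.9,178.5)))
E
python3 d.py 492 207 76 117 636.8 240 76 117;python3 d.py 492 207 76 117
```

```text
[492.09443583 205.8751161   18.        ] [493.83967255 206.88935862  18.        ] [492.7136314  205.31761523  19.50140134]
trans [  36.3 -144.    -0. ] rot [0. 0. 0.] t 30.0
meas [636.4 240.1  75.5] [-1.7995e+02 -1.0000e-02  1.1699e+02] w 28.1 F [ 0.   0.3 -0.7]
trans [  36.  -143.7   -0.4] rot [-0.05 -0.01 -0.01] t 30.0
meas [636.4 240.1  75.5] [-1.7995e+02 -1.0000e-02  1.1699e+02] w 28.1 F [ 0.   0.3 -0.7]
```

```bash
python3 -m creep '[{"grip":0.1,"translation":[3,-14,0],"angular":[0,0,0]},{"grip":0.1,"translation":[11,-45,0],"angular":[0,0,0]},{"grip":0.1,"translation":[21,-85,0],"angular":[0,0,0]},{"grip":0.1,"translation":[30,-122,0],"angular":[0,0,0]},{"grip":0.1,"translation":[34.5,-139,0],"angular":[0,0,0]},{"grip":0.1,"translation":[35.6,-143.6,0],"angular":[0,0,0]},{"grip":0.1,"translation":[35.6,-143.6,0],"angular":[0,0,0]},{"grip":0.1,"translation":[35.6,-143.6,15],"angular":[0,0,0]},{"grip":0.1,"translation":[35.6,-143.6,35],"angular":[0,0,0]},{"grip":0.1,"translation":[35.6,-143.6,46],"angular":[0,0,0]},{"grip":0.1,"translation":[35.6,-143.6,49],"angular":[0,0,0]},{"grip":0.1,"translation":[35.6,-143.6,49],"angular":[0,0,0]},{"grip":0.1,"translation":[35.6,-143.6,49],"angular":[0,0,0]}]';python3 d.py 492.7 206.5 24 117
python3 - <<'E'
from h import *
s=vision.snapshot('side')[:,:,::-1]
o=s[90:230,180:320].astype(float);o=np.clip((o/255)**0.7*255,0,255).astype('uint8')
cv2.imwrite(f"pics/side23.png",cv2.resize(o,None,fx=4,fy=4,interpolation=cv2.INTER_CUBIC))
E
```

```text
time_s: 31.3
eef_pos: [493.7, 207.1, 26.9]
tool_rot: [3.141, 0.0, 2.042]
contact_force: [-0.4, 0.1, 0.7]
grip_width: 28.6
trans [-0.1 -1.2  2.9] rot [ 0.06  0.01 -0.02] t 31.3
meas [493.7 207.1  26.9] [1.7994e+02 1.0000e-02 1.1698e+02] w 28.6 F [-0.4  0.1  0.7]
```

View pics/side23.png

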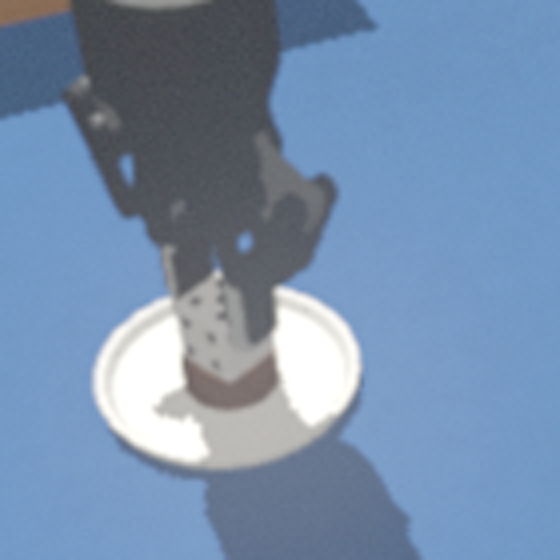

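```bash
python3 -m creep '[{"grip":0.1,"translation":[0,0,1.5],"angular":[0,0,0]},{"grip":0.1,"translation":[0,0,2.5],"angular":[0,0,0]},{"grip":0.1,"translation":[0,0,2.5],"angular":[0,0,0]}]'; python3 -m creep '[{"grip":0.1,"translation":[0,0,0.7],"angular":[0,0,0]},{"grip":0.1,"translation":[0,0,0.7],"angular":[0,0,0]}]'
```

```text
time_s: 31.65
eef_pos: [493.3, 207.0, 24.9]
tool_rot: [3.14, 0.0, 2.042]
contact_force: [0.0, -0.2, 3.3]
grip_width: 28.6
time_s: 31.85
eef_pos: [493.3, 207.1, 24.9]
tool_rot: [3.14, 0.0, 2.042]
contact_force: [-1.9, 0.1, 10.7]
grip_width: 28.7
```

```bash
python3 -m creep '[{"grip":0.1,"translation":[0,0,-0.7],"angular":[0,0,0]},{"grip":0.55,"translation":[0,0,-0.7],"angular":[0,0,0]},{"grip":0.55,"translation":[0,0,-0.7],"angular":[0,0,0]},{"grip":0.55,"translation":[0,0,-0.7],"angular":[0,0,0]},{"grip":0.55,"translation":[0,0,-8],"angular":[0,0,0]},{"grip":0.55,"translation":[0,0,-40],"angular":[0,0,0]},{"grip":0.55,"translation":[0,0,-90],"angular":[0,0,0]},{"grip":0.55,"translation":[0,0,-120],"angular":[0,0,0]},{"grip":0.55,"translation":[0,0,-120],"angular":[0,0,0]}]'
python3 -m creep '[{"grip":0.55,"translation":[20,35,0],"angular":[0,0,0]},{"grip":0.55,"translation":[40,75,0],"angular":[0,0,0]},{"grip":0.55,"translation":[60,115,0],"angular":[0,0,0]},{"grip":0.55,"translation":[70,140,0],"angular":[0,0,0]},{"grip":0.55,"translation":[70,140,0],"angular":[0,0,0]},{"grip":0.55,"translation":[70,140,0],"angular":[0,0,0]}]'
python3 - <<'E'
from h import *
for n in("top","side"):cv2.imwrite(f"pics/{n}24.png",vision.snapshot(n)[:,:,::-1])
E
```

```text
time_s: 32.75
eef_pos: [496.5, 208.1, 148.7]
tool_rot: [3.131, 0.002, 2.042]
contact_force: [0.9, 0.4, 0.0]
grip_width: 47.2
time_s: 33.35
eef_pos: [584.9, 332.6, 141.9]
tool_rot: [-3.138, 0.0, 2.043]
contact_force: [-0.1, -0.6, 0.3]
grip_width: 46.9
```

View pics/side24.png

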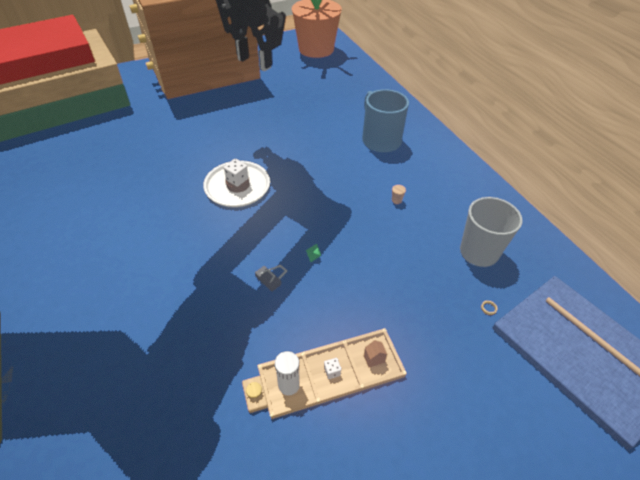

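View pics/top24.png

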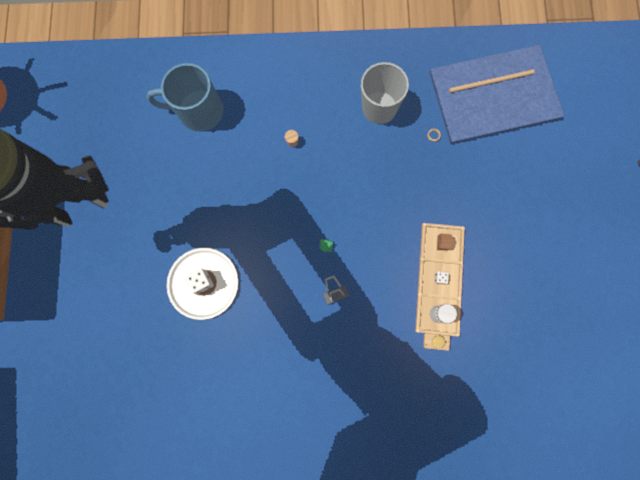

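Run:
```python
from loc import *
t=cv2.imread('pics/top24.png');s=cv2.imread('pics/side24.png')
z=lambda im,x,y,r=22:cv2.resize(im[y-r:y+r,x-r:x+r],(380,380),interpolation=cv2.INTER_CUBIC)
cv2.imwrite('pics/q24.png',np.vstack([np.hstack([z(t,203,283),z(s,236,177)]),np.hstack([z(t,445,243),z(s,375,352)])])[:, :])
q=cv2.imread('pics/q24.png');cv2.imwrite('pics/q24.png',cv2.resize(q,(600,600)))
for n,bx in (('top',(185,262,30,35)),('side',(222,155,28,22))):
    im=cv2.imread(f'pics/{n}24.png').astype(int);b,g,r=im[:,:,0],im[:,:,1],im[:,:,2]
    print(n, ray(n,proj(n,(492,207,48)),48))
# octa & clip moved?
for n,(x,y,w,h) in (('top',(315,235,22,20)),('side',(303,240,20,22))):
  for k in (0,24):
    im=cv2.imread(f'pics/{n}{k}.png').astype(int);b,g,r=im[:,:,0],im[:,:,1],im[:,:,2]
    c=cnt(n,im,(x,y,w,h),(g>r*1.3)&(g>b*1.1)); print(n,k,cen(c))
```

```text
top [492. 207.  48.]
side [492. 207.  48.]
top 0 [325.7 245.1]
top 24 [325.8 245.2]
side 0 [313.2 252.2]
side 24 [313.3 252.5]
```

View pics/q24.png

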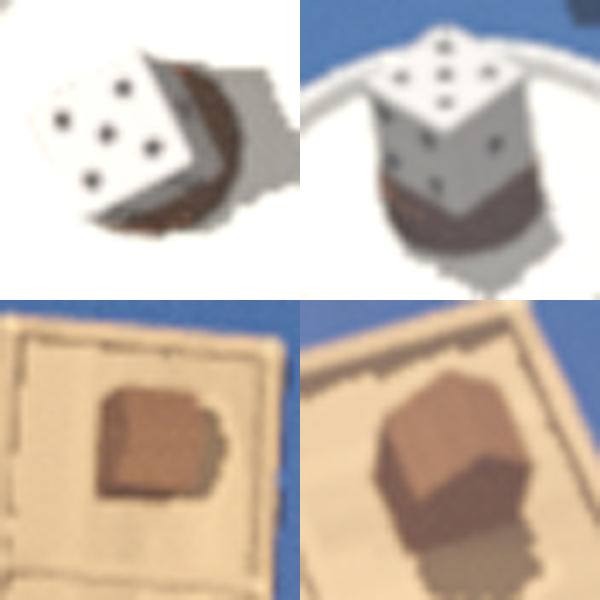

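Run:
```python
from loc import *
a,b=(196.2,280.0),(234.8,165.4)
print(ray('top',a,48),ray('side',b,48),tri(a,b))
# house: side wall top corners z=28: (380,430)?,(418,500),(530,460); apex near z=40 (490,455), ridge far (447,370)
S=lambda x,y:(353+(x-300)/300*44-.5,330+(y-300)/300*44-.5)
print('ridge near',ray('side',S(490,456),40),'far',ray('side',S(447,370),40))
print(ray('side',S(418,500),28),ray('side',S(530,462),28),'base',ray('side',S(412,553),4))
```

```text
[492.6 205.3  48. ] [493.8 206.9  48. ] [492.8 204.6  49.9]
ridge near [ 548.2 -199.2   40. ] far [ 549.7 -180.8   40. ]
[ 536.  -196.6   28. ] [ 558.8 -198.6   28. ] base [ 537.6 -196.3    4. ]
```

```bash
python3 -c "
from plant import workorder
print(workorder.close_job())"
```

```text
the job is handed in; nothing more can be done
None
```

Both kits are made up, and I handed the job in at about 33.5 s of the 106 s allowed. I worked in the order asked: tube, small die, house, counter, big die.

**Last checks, from both cameras:**
- **Tray:** The tube is upright in the well next to the knob. The small die lies flat in the centre well, and the house stands upright in the far well. Each is within about 1 mm of its well centre.
- **Dish:** The counter lies flat about 1.4 mm off the dish centre. The big die sits flat on top, within about 0.5 mm of the counter's centre.
- **Bystanders:** The eight-sided die's pixels are unchanged between the first and last pictures. The spring clip I compared only by eye, and it looked unmoved.

**What disagreed:** The fingertips turned out to be far less ahead of the tool point (TCP) than the stated 25 mm. By my estimate they were about level with it when gripping the small die, and several millimetres behind it when open. Because of this, my first two closings on the small die shut above it without touching it. I corrected the height using pictures and the force reading, and every later grasp held first time. I grasped the tube before noticing this, so it was held higher than planned, but it was still placed upright.

The two cameras differ by 1–2 mm, so I averaged them. The highest contact force in the readings I printed was about 12 N.

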